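Press the top pieces onto shoe heels and hang them up in their basket

TASK

Lay every tan shoe heel from the white bin side by side in the blue press, flat on its bed between fence and jaw with the black ends towards the jaw, pull the red lever all the way down for a moment to press them together, then ease it slowly back up without letting it snap. After that put all the heels into the green basket and hang the basket by its handle on both prongs of the hook stand, hanging still when you finish. Leave the tin in the bin and the other things on the table alone.

Things in the scene. Friction and masses are not known exactly. Their poses are not given: they have to be found in the camera images.
- heel1: a shoe heel: a tan block 50 mm long (x), 36 mm wide (y) and 34 mm high as it lies, 70 g, with a black top piece at its +x end and the seat at its -x end; origin: centre of its underside. It may be absent
- heel2: a shoe heel: a tan block 50 mm long (x), 36 mm wide (y) and 34 mm high as it lies, 70 g, with a black top piece at its +x end and the seat at its -x end; origin: centre of its underside. It may be absent
- heel3: a shoe heel: a tan block 50 mm long (x), 36 mm wide (y) and 34 mm high as it lies, 70 g, with a black top piece at its +x end and the seat at its -x end; origin: centre of its underside. It may be absent
- heel1_tip (a point): centre of the black end face of heel1, 25 mm from the heel's centre along its +x and 17 mm above its underside
- heel2_tip (a point): centre of the black end face of heel2, 25 mm from the heel's centre along its +x and 17 mm above its underside
- heel3_tip (a point): centre of the black end face of heel3, 25 mm from the heel's centre along its +x and 17 mm above its underside
- bin: a fixed white tray, 190 (x) x 215 (y) mm, with 20 mm high, 5 mm thick walls and a cross of dividers that makes four compartments of about 87 x 100 mm; the floor is 5 mm thick; origin: centre of its underside. The heels lie flat in its compartments, one in each, black ends roughly along its +x
- press: a fixed blue bench press, base 200 (x) x 220 (y) mm; origin: centre of its underside; its -x side faces the robot. The bed is flat, 20 mm above the table, with three painted yellow patches (44 x 60 mm) at y = -55, +15, +85 mm. A steel fence along y on the robot's side rises 16 mm above the bed, its inner face at x = -45 mm; a jaw faces it
- press_jaw (a point): middle of the jaw's face, at bed height. The aluminium jaw runs along the press's y, facing its fence, and rises 17 mm above the bed. With the lever up the face is at x = +19.5 mm in the press's frame; the lever slides it towards the fence, to x = +5.5 mm when fully down. So lay heels with centres near x = -13 mm; pressed, they are at x = -20 mm
- lever (a joint): angle of the press's lever: 0 = fully up at rest (raised 0.8 rad above level), growing as it is pulled down, 0.8 = fully down (level, at the stop); a spring drives it back up, needing about 4 N at the grip at the start and 10 N at the end. If let go it snaps up
- lever_grip (a point): centre of the red round grip at the lever's end: 20 mm diameter, 52 mm long along the press's y, on the press's right (-y) side. It moves on an arc of radius 190 mm about lever_pivot, in the press's x-z plane, from 136 mm above the pivot's height (lever up) to level with it (lever down), the lever pointing to the press's -x. It can be pushed down from above with shut fingers
- lever_pivot (a point): a point on the lever's hinge axis (axis along the press's y), 60 mm above the table, in line with the grip's centre
- basket: an open green basket, 250 (x) x 126 (y) mm, 50 mm high walls 4 mm thick, floor 4 mm thick, 300 g; a fixed white bow handle stands over its middle: uprights at y = +-60 mm and a level round bar along y at the top, 12 mm thick. Origin: centre of its underside
- basket_bar (a point): centre of the basket's handle bar, 140 mm above its underside (bar axis along the basket's y, straight for 100 mm)
- hook: a fixed hook stand: foot 130 x 120 mm, post of 16 mm diameter at its origin (centre of the underside), 230 mm high. Two parallel prongs of 8 mm diameter at y = +-30 mm run from the post's top towards the stand's -x (the robot), dip to a seat and turn up at their ends (180 mm from the post, 230 mm high). The bar goes across both; 52 mm clear between them
- hook_seat (a point): where the centre of the basket's bar lies when hung: 160 mm from the post along the stand's -x, midway between the prongs, 210 mm above the table
- tin: a closed flat blue tin of polish, 48 mm across, 26 mm high, standing in one of the bin's compartments; a bystander: leave it there. Origin: centre of its underside
- tub: a clear open plastic tub, 110 x 80 x 45 mm, a bystander; origin: centre of its underside
- glue: a white jar with a red cap, 48 mm across, 70 mm high, a bystander; origin: centre of its underside
- spray: a white bottle with a yellow cap, 64 mm across, 170 mm high, a bystander; origin: centre of its underside
- brush: a brush 160 mm long lying on the table, a bystander; origin: on its underside
Not all that is in view belongs to the job. Leave any purple or yellow look-alike of the heel2 alone.

How it is judged (in metres and radians):
On the way, in this order (a step that is already met when the one before it is completed fails the run):
1. all the heels lie in the press, black ends towards the jaw, while the lever is held down (beyond 0.72 rad) (x of heel1_tip in the frame of press between 0.001 and 0.009 m and y of heel1 in the frame of press between -0.115 and 0.115 m and z of heel1 in the frame of press between 0.012 and 0.028 m and x of heel2_tip in the frame of press between 0.001 and 0.009 m and y of heel2 in the frame of press between -0.115 and 0.115 m and z of heel2 in the frame of press between 0.012 and 0.028 m and x of heel3_tip in the frame of press between 0.001 and 0.009 m and y of heel3 in the frame of press between -0.115 and 0.115 m and z of heel3 in the frame of press between 0.012 and 0.028 m and value of joint lever above 0.72 rad), for 0.2 s.
2. the lever is back up (below 0.08 rad) (value of joint lever below 0.08 rad), for 0.2 s.
At the end, for the whole second after the job is handed in: All the heels are in the basket; the basket hangs at rest (under 0.08 m/s, tilted less than 0.45 rad) with its bar on the hook's prongs, within 35 mm of midway between them and in the dip; the lever is up (below 0.08 rad) (x of heel1 in the frame of basket between -0.13 and 0.13 m and y of heel1 in the frame of basket between -0.068 and 0.068 m and z of heel1 in the frame of basket between -0.01 and 0.075 m and x of heel2 in the frame of basket between -0.13 and 0.13 m and y of heel2 in the frame of basket between -0.068 and 0.068 m and z of heel2 in the frame of basket between -0.01 and 0.075 m and x of heel3 in the frame of basket between -0.13 and 0.13 m and y of heel3 in the frame of basket between -0.068 and 0.068 m and z of heel3 in the frame of basket between -0.01 and 0.075 m and value of joint lever below 0.08 rad and x of basket_bar in the frame of hook between -0.185 and -0.13 m and y of basket_bar in the frame of hook between -0.035 and 0.035 m and z of basket_bar in the frame of hook between 0.195 and 0.228 m and angle between basket's own z axis and vertical below 0.45 rad and linear speed of basket below 0.08 m/s and contact force between basket and hook above 1 N); the robot touches nothing.
It fails at once if the lever is let go so that it snaps back up (faster than 1.2 rad/s) (velocity of joint lever below -1.2 rad/s).
It fails at once if the tin, tub, glue jar, spray bottle or brush is moved by more than 4 cm (distance of any of tin, tub, glue, spray, brush from where it was at the start of the episode above 0.04 m).
It fails at once if the basket is tipped by more than 0.8 rad (angle between basket's own z axis and vertical above 0.8 rad).
Of heel1, heel2, heel3 only 2 to 3 are there at a start; the rules pass over those that are not, and their reading is None.
At some moment in a run one of heel1, heel2, heel3, basket may be knocked a few centimetres aside while the robot is not near it.
It also fails if it takes over 210 s, if anything falls off the work surface, if the arm or the gripper's body presses on something with over 40 N, if the wrist force passes 120 N, or if a joint passes its speed limit or range.

ROBOT

A 6-joint arm with a two-finger parallel gripper is mounted at the origin on the work surface. World frame = base frame: x ahead of the robot, y to its left, z up, the work surface at z = 0. Lengths are in mm, angles in rad, forces in N, time in s.
With the tool pointing down it reaches from about 350 to 725 mm from the base axis. Payload 6 kg.
Tool frame: the origin (TCP) lies on the centre line of the jaws, within the pads' length; the fingertips stand 17 mm ahead of it and the grasp point (between the pads) lies 2 mm behind it (tip_reach is the distance from the TCP to the fingertips, in mm); z points along the fingers, y is the line along which they close (so a half turn about z gives the same grasp; the last joint's range is limited). The gripper opens to 85 mm and grips with 20 to 120 N. Pads are 22 mm wide; open, the fingers measure 114 mm over their backs; the gripper's body (76 mm by 85 mm) begins 54 mm behind the grasp point. The pads swing forward as they close: fully open they stand 13 mm farther back than shut.
Start: joints at [1.458, 0.04, 0.085, 0, -1.615, -0.334], TCP at [259.221, 541.091, 248.261] pointing down, gripper open.
Joint ranges: [-2.56, 2.56], [-1.29, 2.01], [-1.08, 1.49], [-3.29, 1.98], [-2.81, -0.18], [-2.99, 2.99]. Speed limits (rad/s): [2.57, 2.57, 3.01, 3.14, 3.14, 3.14].

INTERFACE

Orientations are given as a unit quaternion [w, x, y, z].
In Python, from station import sense, grab_frame, sign_off, tip_reach gives the robot as it stands.
- The arm moves only by the tool drive_tool, never from a script. Its argument "steps" is a list that holds one entry, the list of rows, each a list of 5 numbers: the finger opening in cm, from 0 to 8.54, then the shift along the tool's x, y, z in cm, then the turn about the tool's z in degrees. A call has 1 to 8 rows; each row is the pose to reach, as a shift and turn from the pose commanded when the call began, along the tool's axes at that moment; what a row does not reach only later rows make up. A row lasts 1/10 s, in which the tool goes at most 50 mm and 8.59 degrees, less where a joint would pass 70% of its speed; a pose out of reach is approached as far as the arm can. A call with a gripper value outside its range is refused whole. The fingers move at their own pace and stop on an object; "newtons" is the grip in N (left out, the last holds). Time passes only in rows, so rows that repeat a pose let the fingers close. It gives the time, the measured TCP pose, the force, the opening and the grip force at its end, in the units of the state.
- sense(): the state, without advancing time (a new reading comes with each control period).
- grab_frame(name): name is "side" or "top"; returns a dict with "img" (384x512x3 uint8, red, green, blue), "z_map" (384x512 float32, mm along the optical axis (not along the pixel's ray), 0 where there is no reading), "K" (3x3 intrinsics, pixels), "k1" (the pictures are not rectified: a ray, as slopes to the right and down, at radius r is drawn at 1 + k1 r^2 times it, then the intrinsics apply), "cam_to_world" (4x4, takes a point from camera to world coordinates). Camera axes: x right, y down, z forward; pixel columns grow to the right and rows downward; lengths in mm; the calibration is good to about 2 mm. A picture is of the moment at which its call begins.
- sign_off(): hands the job in; it is judged then, once.
The state is a dict: "time": time; "joint_pos": joint angles; "qd": joint speeds; "joint_efforts": joint torques, N m; "eef_pos": TCP position; "orientation": TCP orientation; "wrist_force": force on the tool from outside, world axes, zero at the start; "torque": the same for the moment, N m; "opening": finger opening in mm; "gripper_force": force on a finger pad.
Only numpy, scipy, OpenCV 4.12 (cv2) and the standard library are available. Lean on these libraries where they do the work, as an engineer would, in place of code of your own. Each camera call takes 0.05 s, during which the arm holds its last target. There are 200 camera calls.

## Working session

There is one attempt and no reset: what is moved stays moved. The work goes in short steps, Python scripts to look and compute and a tool call to move; the robot and the scene stay as the last step left them, time stands still between calls to the robot, and variables do not carry over. Pictures are saved under pics/ and viewed, at most 14 in all, crops included, and the job is handed in when it is done.

Besides the shell and the picture viewer there is one more tool, called after "Request:" as name(argument=value, ...) on one line, values as JSON. drive_tool: Moves the arm, as the interface text tells. Its arguments: {"type":"object","properties":{"steps":{"type":"array","items":{"type":"array","items":{"type":"array","items":{"type":"number"}}}},"newtons":{"type":"number"}},"required":["steps"]}

```bash
mkdir -p pics; ls
cat > h.py <<'E'
import numpy as np, cv2
from station import sense, grab_frame, sign_off, tip_reach
def cloud(f):
    h,w=f["z_map"].shape; K=f["K"]; k1=f["k1"]
    u,v=np.meshgrid(np.arange(w),np.arange(h))
    d=np.array([k1,0,0,0],float)
    p=cv2.undistortPoints(np.stack([u.ravel(),v.ravel()],1).astype(np.float64)[:,None],K,np.array([k1,0,0,0.])).reshape(h,w,2)
    z=f["z_map"].astype(float)
    P=np.dstack([p[...,0]*z,p[...,1]*z,z,np.ones_like(z)])
    W=(P@f["cam_to_world"].T)[...,:3]; W[z==0]=np.nan
    return W
def save(img,name): cv2.imwrite("pics/"+name,cv2.cvtColor(img,cv2.COLOR_RGB2BGR))
E
python3 - <<'E'
from h import *
import pickle
for n in("top","side"):
    f=grab_frame(n); pickle.dump(f,open(n+".pkl","wb")); save(f["img"],n+"0.png"); print(f["cam_to_world"].round(2).tolist(),f["k1"])
print(sense(),tip_reach)
E
```

```text
pics
[[0.02, -0.99, 0.11, 396.16], [-1.0, -0.02, -0.0, 94.9], [0.01, -0.11, -0.99, 1313.55], [0.0, 0.0, 0.0, 1.0]] -0.08133239011960997
[[-0.99, -0.11, 0.13, 360.57], [-0.17, 0.66, -0.73, 984.71], [-0.01, -0.75, -0.66, 970.28], [0.0, 0.0, 0.0, 1.0]] -0.04233765969230189
{'time': 0.1, 'joint_pos': array([ 1.45770177e+00,  4.08138873e-02,  8.38874422e-02, -3.91104163e-04,
       -1.61547673e+00, -3.33664513e-01]), 'qd': array([ 0.00128734, -0.00100599,  0.00301376,  0.00227018,  0.00086213,
       -0.00295346]), 'joint_efforts': array([-4.75128792e-03, -3.69346869e+01,  3.48281372e+01,  6.95183560e+00,
       -4.42554097e-03,  2.21530463e-06]), 'eef_pos': array([259.06839921, 540.89752747, 247.33405971]), 'orientation': array([ 8.20042930e-04,  9.75155930e-01, -2.21518009e-01, -1.05751137e-04]), 'wrist_force': array([-0.95470226,  0.00476266, -0.92452262]), 'torque': array([-0.01246237,  0.00855277,  0.00710873]), 'gripper_force': 0.0, 'opening': 85.51048502090097} 17.0
```

View pics/top0.png

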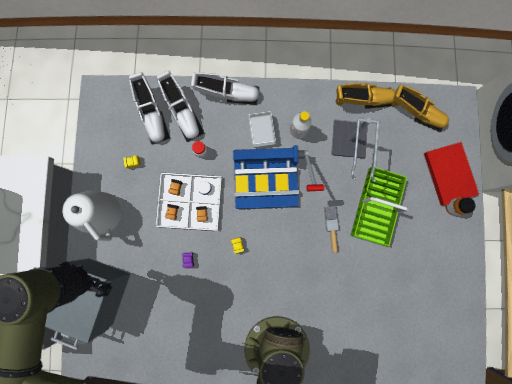

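View pics/side0.png

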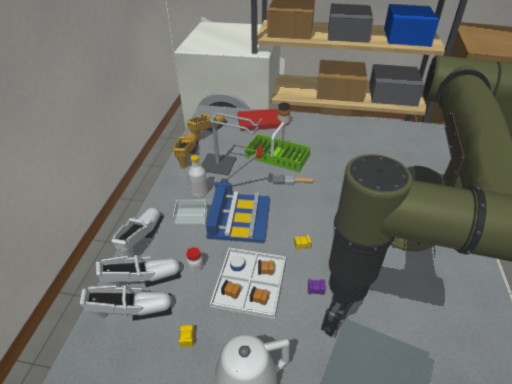

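The top view shows the bin at about (190,202). Things that could be taken for a heel:
- Tan at (175,187), (172,213) and (202,214), all in the bin. These are the ones I want.
- Yellow at (131,161) and (238,245), and purple at (188,260). These are look-alikes to leave.
- The tin at (205,187), which stays in the bin.

The press is at (266,178), the lever grip at (315,188), the basket at (380,205) and the hook foot at (348,138).

Run:
```python
from h import *
import pickle
f=pickle.load(open("top.pkl","rb")); W=cloud(f); im=f["img"]
a=cv2.resize(im[165:240,145:235],None,fx=4,fy=4,interpolation=cv2.INTER_CUBIC)
b=cv2.resize(im[100:250,230:420],None,fx=4,fy=4,interpolation=cv2.INTER_CUBIC)
c=np.zeros((600,800,3),np.uint8); b=cv2.resize(b,(760,600)); save(b,"crop1.png"); save(a,"crop0.png")
hsv=cv2.cvtColor(im,cv2.COLOR_RGB2HSV)
def blobs(m,n,mn=8):
    k,l,s,c=cv2.connectedComponentsWithStats(m.astype(np.uint8))
    for i in range(1,k):
        if s[i,4]>=mn:
            p=W[l==i]; p=p[~np.isnan(p[:,0])]
            r=cv2.minAreaRect(p[:,:2].astype(np.float32))
            print(n,s[i,4],c[i].round(),np.median(p,0).round(),"z",np.percentile(p[:,2],[5,95]).round(),"rect",np.round(r[0]),np.round(r[1]),round(r[2],1))
H,S,V=[hsv[...,i].astype(int) for i in range(3)]
blobs((H>6)&(H<20)&(S>120)&(V>90),"tan")
blobs((H>22)&(H<32)&(S>150)&(V>120),"yellow")
blobs(((H<5)|(H>174))&(S>150)&(V>90),"red")
blobs((H>105)&(H<125)&(S>150)&(V>60),"blue",20)
blobs((H>40)&(H<70)&(S>150)&(V>60),"green",20)
x=W[165:240,145:235]; 
m=(V>200)&(S<30)
blobs(m,"white",60)
```

```text
tan 104 [174. 188.] [538. 368.  37.] z [32. 41.] rect [538. 368.] [31. 39.] 77.8
tan 63 [458. 206.] [ 498. -604.   71.] z [56. 77.] rect [ 506. -618.] [39. 66.] 72.8
tan 98 [171. 213.] [452. 375.  37.] z [33. 41.] rect [452. 375.] [30. 38.] 80.7
tan 107 [201. 215.] [448. 270.  37.] z [33. 42.] rect [449. 269.] [38. 31.] 3.1
yellow 67 [304. 116.] [763. -61. 169.] z [157. 172.] rect [764. -64.] [30. 25.] 77.0
yellow 126 [131. 161.] [630. 526.  33.] z [24. 37.] rect [631. 527.] [32. 48.] 13.5
yellow 197 [242. 183.] [563. 135.  20.] z [17. 25.] rect [563. 136.] [57. 39.] 1.5
yellow 195 [261. 183.] [565.  68.  20.] z [16. 25.] rect [565.  66.] [58. 39.] 1.2
yellow 203 [281. 182.] [570.  -3.  20.] z [16. 25.] rect [570.  -4.] [58. 39.] 0.9
yellow 139 [237. 245.] [349. 145.  32.] z [27. 36.] rect [349. 145.] [48. 34.] 15.8
red 122 [198. 147.] [677. 286.  70.] z [64. 74.] rect [677. 286.] [41. 39.] 46.3
red 2092 [451. 173.] [ 617. -610.   28.] z [22. 33.] rect [ 620. -625.] [199. 163.] 17.7
red 101 [315. 187.] [532. -90. 203.] z [199. 207.] rect [531. -91.] [16. 48.] 0.5
blue 1091 [266. 157.
[... 1602 characters left out ...]
. 28.] rect [493. 318.] [213. 183.] 87.5
white 635 [491. 217.] [  502. -1273.  -752.] z [-761. -743.] rect [  507. -1273.] [262. 103.] 0.9
white 634 [ 77. 211.] [441. 628. 193.] z [184. 198.] rect [423. 629.] [140.  89.] 11.5
white 90 [388. 203.] [ 494. -334.  144.] z [137. 148.] rect [ 494. -338.] [116.   9.] 74.6
white 977 [493. 274.] [  178. -1274.  -752.] z [-761. -743.] rect [  178. -1274.] [373. 100.] 0.5
white 565 [493. 333.] [ -143. -1265.  -752.] z [-761. -742.] rect [ -176. -1274.] [103. 309.] 89.3
white 233 [ 56. 356.] [-320. 1158. -749.] z [-757. -740.] rect [-318. 1158.] [139.  60.] 1.6
white 127 [ 45. 358.] [-331. 1216. -747.] z [-757. -738.] rect [-329. 1218.] [ 49. 119.] 87.2
```

View pics/crop1.png

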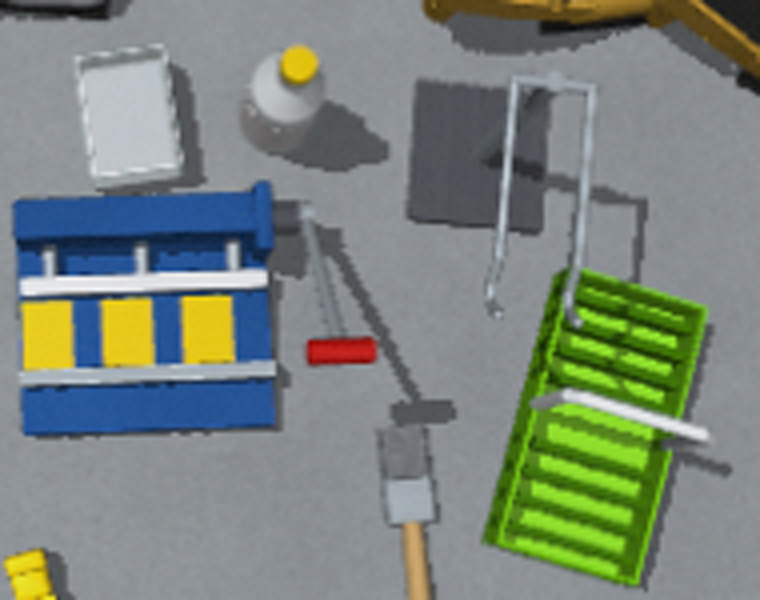

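View pics/crop0.png

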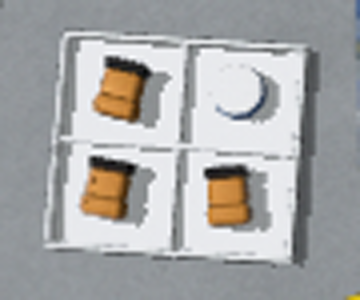

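The crops confirm three tan heels with black ends up-image (+x), the tin in the fourth compartment at the upper right, and an empty press with its lever up. Next I'll measure poses accurately.

```bash
cat >> h.py <<'E'
def rect(p):
    (c,s,a)=cv2.minAreaRect(p[:,:2].astype(np.float32)); return np.round(c,1),np.round(s,1),round(a,1)
def pts(f,lo,hi):
    W=cloud(f); im=f["img"]; m=np.all((W>=lo)&(W<=hi),axis=2); return W[m],im[m]
def heels(f,lo,hi):
    "heel tops inside box: full rect centre and tan/black direction"
    W=cloud(f); hsv=cv2.cvtColor(f["img"],cv2.COLOR_RGB2HSV).astype(int)
    box=np.all((W>=lo)&(W<=hi),axis=2)
    tan=(hsv[...,0]>6)&(hsv[...,0]<20)&(hsv[...,1]>110)&(hsv[...,2]>70)&box
    k,l,s,c=cv2.connectedComponentsWithStats(tan.astype(np.uint8)); out=[]
    for i in range(1,k):
        if s[i,4]<30: continue
        t=W[l==i]; tm=t[:,:2].mean(0)
        near=box&(np.hypot(W[...,0]-tm[0],W[...,1]-tm[1])<48)&((l==i)|(hsv[...,2]<60))
        p=W[near]; b=W[near&(l!=i)]
        d=b[:,:2].mean(0)-tm if len(b)>3 else np.zeros(2)
        out.append((tm.round(1),len(b),np.degrees(np.arctan2(d[1],d[0])).round(1),np.median(t[:,2]).round(1))+rect(p))
    return out
E
python3 - <<'E'
from h import *
import pickle
for n in("top","side"):
    f=pickle.load(open(n+".pkl","rb")); print(n)
    for h in heels(f,[400,210,24],[600,430,60]): print(h)
    # basket bar & hook
    p,_=pts(f,[350,-460,125],[640,-200,160]); print("bar",len(p), p.mean(0).round(), rect(p))
    p,c=pts(f,[300,-480,30],[640,-200,60]); g=c[:,1].astype(int)>c[:,0].astype(int)+40; p=p[g&(c[:,1].astype(int)>c[:,2].astype(int)+40)]; print("rim",rect(p))
    p,_=pts(f,[450,-330,190],[800,-100,260]); print("prong",len(p)); 
    pp=p[np.argsort(p[:,0])]; print(pp[::max(1,len(pp)//28)].round().tolist())
    p,c=pts(f,[600,-320,5],[800,-100,20]); print("foot",len(p),rect(p) if len(p)>5 else 0)
    p,c=pts(f,[480,-130,180],[600,-50,215]); r=(c[:,0]>120)&(c[:,1]<60); print("grip",p[r].mean(0).round(1),rect(p[r]),p[r][:,2].max())
    p,c=pts(f,[440,-70,10],[720,180,100]); h=cv2.cvtColor(c[None],cv2.COLOR_RGB2HSV)[0].astype(int)
    y=(h[:,0]>22)&(h[:,0]<32)&(h[:,1]>150)
    b=(h[:,0]>105)&(h[:,0]<125)&(h[:,1]>120)
    print("base",rect(p[b]),"blue high",rect(p[b&(p[:,2]>50)]))
    w=(h[:,1]<40)&(h[:,2]>120)&(p[:,2]>28)&(p[:,2]<45)
    for a,bb in((500,560),(580,660)):
        q=p[w&(p[:,0]>a)&(p[:,0]<bb)&(p[:,1]>-40)&(p[:,1]<140)]; print("bar",a,len(q),np.polyfit(q[:,1],q[:,0],1) if len(q)>5 else 0, np.percentile(q[:,0]-np.polyval(np.polyfit(q[:,1],q[:,0],1),q[:,1]),[2,98]))
E
```

```text
top
(array([537.7, 366.3]), 25, np.float64(-17.0), np.float64(36.8), array([542.5, 365.9]), array([32.7, 48. ]), 77.8)
(array([452.4, 374.1]), 21, np.float64(-11.3), np.float64(36.8), array([456.4, 374.1]), array([32.7, 47.1]), 80.8)
(array([448.2, 269.3]), 21, np.float64(7.3), np.float64(37.3), array([452.4, 271. ]), array([45.9, 34. ]), 4.0)
bar 152 [ 493. -338.  142.] (array([ 492.4, -342. ]), array([130.9,  13.3]), 74.2)
rim (array([ 493.1, -342.7]), array([128.7, 253.1]), 73.8)
prong 466
[[524.0, -105.0, 205.0], [530.0, -103.0, 203.0], [539.0, -105.0, 205.0], [557.0, -200.0, 224.0], [566.0, -203.0, 224.0], [575.0, -201.0, 200.0], [583.0, -263.0, 199.0], [591.0, -263.0, 209.0], [599.0, -266.0, 218.0], [607.0, -267.0, 224.0], [616.0, -268.0, 223.0], [626.0, -269.0, 221.0], [633.0, -210.0, 223.0], [643.0, -271.0, 225.0], [652.0, -270.0, 227.0], [660.0, -210.0, 226.0], [670.0, -271.0, 227.0], [682.0, -270.0, 229.0], [689.0, -212.0, 229.0], [698.0, -269.0, 226.0], [706.0, -276.0, 231.0], [715.0, -276.0, 234.0], [724.0, -213.0, 228.0], [728.0, -250.0, 228.0], [730.0, -243.0, 222.0], [
[... 1458 characters left out ...]
1.0, 223.0], [682.0, -211.0, 223.0], [692.0, -270.0, 227.0], [701.0, -278.0, 231.0], [710.0, -215.0, 227.0], [721.0, -212.0, 232.0], [728.0, -213.0, 235.0], [731.0, -241.0, 196.0], [734.0, -265.0, 235.0], [735.0, -222.0, 233.0], [738.0, -242.0, 208.0], [740.0, -215.0, 237.0]]
foot 507 (array([ 700.4, -212. ]), array([215.7, 196.5]), 89.9)
grip [532.4 -87.6 204.2] (array([532.5, -90.5]), array([13. , 49.8]), 3.0) 207.85535682569468
base (array([583.6,  51.1]), array([202.3, 224.5]), 3.8) blue high (array([665.6,  56. ]), array([221.6,  56. ]), 88.8)
bar 500 127 [-6.26147535e-02  5.32343502e+02] [-5.9595186   6.09253555]
bar 580 212 [-5.98099105e-02  6.16592249e+02] [-12.1622646   23.44454836]
```

```bash
cat > plan.py <<'E'
import json,sys,numpy as np,os
# usage: plan.py '[[x,y,z,yaw_deg],...]' [reset x y z yaw]; prints one call per waypoint: shift cm, turn deg, rows needed
S="cmd.json"
c=json.load(open(S)) if os.path.exists(S) else [259.2,541.1,248.3,-25.6]
for w in json.loads(sys.argv[1]):
    t=np.radians(c[3]); ex=np.array([np.cos(t),np.sin(t)]); ey=np.array([np.sin(t),-np.cos(t)])
    d=np.subtract(w[:2],c[:2]); s=np.round(np.array([d@ex,d@ey,c[2]-w[2]])/10,1)
    a=round(-(w[3]-c[3])*2)/2
    xy=np.array(c[:2])+10*(s[0]*ex+s[1]*ey)
    print("shift",s,"turn",a,"rows>=",int(np.ceil(max(np.linalg.norm(s)/5,abs(a)/8.5))),"->",xy.round(1),round(c[2]-10*s[2],1))
    c=[*map(float,xy),float(c[2]-10*s[2]),c[3]-a]
json.dump(c,open(S,"w"))
E
rm -f cmd.json; python3 plan.py '[[542.7,366,110,-12.2],[542.7,366,28,-12.2]]'
python3 - <<'E'
import numpy as np
t=np.radians(3.6);R=np.array([[np.cos(t),-np.sin(t)],[np.sin(t),np.cos(t)]])
for p in [(-13,85),(-13,20),(-13,-45),(-58,-138),(-116,-138),(74,-138)]: print(p,(np.array([580.5,51])+R@p).round(1))
E
```

```text
shift [33.1  3.5 13.8] turn -13.5 rows>= 8 -> [542.6 366.5] 110.3
shift [0.  0.  8.2] turn 0.0 rows>= 2 -> [542.6 366.5] 28.3
(-13, 85) [562.2 135. ]
(-13, 20) [566.3  70.1]
(-13, -45) [570.4   5.3]
(-58, -138) [531.3 -90.4]
(-116, -138) [473.4 -94. ]
(74, -138) [663.  -82.1]
```

Request:
drive_tool(steps=[[[6.0,33.1,3.5,13.8,-13.5],[6.0,33.1,3.5,13.8,-13.5],[6.0,33.1,3.5,13.8,-13.5],[6.0,33.1,3.5,13.8,-13.5],[6.0,33.1,3.5,13.8,-13.5],[6.0,33.1,3.5,13.8,-13.5],[6.0,33.1,3.5,13.8,-13.5],[6.0,33.1,3.5,13.8,-13.5]]], newtons=40)

```text
time: 0.9
eef_pos: [544.4, 362.5, 106.0]
orientation: [0.002, 0.994, -0.108, -0.002]
wrist_force: [-1.2, 0.7, -1.6]
opening: 60.0
gripper_force: 0.0
```

Request:
drive_tool(steps=[[[6.0,0,0,0,0],[6.0,0,0,0,0],[6.0,0,0,0,0]]])

```text
time: 1.2
eef_pos: [542.0, 367.6, 111.3]
orientation: [-0.001, 0.995, -0.105, 0.0]
wrist_force: [0.9, -0.4, 0.6]
opening: 60.0
gripper_force: 0.0
```

Request:
drive_tool(steps=[[[6.0,0,0,3,0],[6.0,0,0,6,0],[6.0,0,0,8.2,0],[6.0,0,0,8.2,0],[3.0,0,0,8.2,0],[3.0,0,0,8.2,0],[3.0,0,0,8.2,0],[3.0,0,0,8.2,0]]])

```text
time: 2.0
eef_pos: [543.4, 367.7, 31.0]
orientation: [-0.002, 0.994, -0.105, 0.001]
wrist_force: [-3.1, 0.9, 7.0]
opening: 35.5
gripper_force: 40.9
```

```bash
python3 plan.py '[[542.7,366,110,-12],[562.2,135,110,3.6],[562.2,135,45,3.6],[562.2,135,110,3.6],[456.3,374.5,110,-9],[456.3,374.5,28,-9]]'
```

```text
shift [ 0.   0.  -8.2] turn 0.0 rows>= 2 -> [542.6 366.5] 110.3
shift [ 6.8 22.2  0. ] turn -15.5 rows>= 5 -> [562.5 135.2] 110.3
shift [-0.   0.   6.5] turn 0.0 rows>= 2 -> [562.5 135.2] 45.3
shift [-0.   0.  -6.5] turn 0.0 rows>= 2 -> [562.5 135.2] 110.3
shift [ -9.2 -24.5   0. ] turn 12.5 rows>= 6 -> [456.2 374.3] 110.3
shift [ 0.  -0.   8.2] turn 0.0 rows>= 2 -> [456.2 374.3] 28.3
```

Request:
drive_tool(steps=[[[3.0,0,0,-4,0],[3.0,0,0,-8.2,0],[3.0,0,0,-8.2,0]]])

```text
time: 2.3
eef_pos: [545.5, 368.4, 119.1]
orientation: [-0.004, 0.994, -0.105, 0.005]
wrist_force: [0.6, -0.1, 1.0]
opening: 35.2
gripper_force: 40.3
```

Request:
drive_tool(steps=[[[3.0,1.5,4,0,-4],[3.0,3,9,0,-8],[3.0,4.5,14,0,-12],[3.0,6,19,0,-15],[3.0,6.8,22.2,0,-15.5],[3.0,6.8,22.2,0,-15.5],[3.0,6.8,22.2,0,-15.5],[3.0,6.8,22.2,0,-15.5]]])

```text
time: 3.1
eef_pos: [562.6, 135.8, 110.5]
orientation: [-0.0, 1.0, 0.03, 0.0]
wrist_force: [0.1, 0.6, -0.7]
opening: 35.3
gripper_force: 40.3
```

Request:
drive_tool(steps=[[[3.0,0,0,3,0],[3.0,0,0,5.5,0],[3.0,0,0,6.0,0],[3.0,0,0,6.2,0],[3.0,0,0,6.5,0],[3.0,0,0,6.5,0]]])

```text
time: 3.7
eef_pos: [563.1, 135.7, 46.3]
orientation: [-0.0, 1.0, 0.03, 0.001]
wrist_force: [-0.2, -0.3, -0.0]
opening: 35.5
gripper_force: 40.3
```

Request:
drive_tool(steps=[[[3.0,0,0,0.1,0],[3.0,0,0,0.1,0],[5.5,0,0,0.1,0],[5.5,0,0,0.1,0],[5.5,0,0,0.1,0],[5.5,0,0,-2,0],[5.5,0,0,-6.5,0],[5.5,0,0,-6.5,0]]])

```text
time: 4.5
eef_pos: [565.7, 135.8, 117.4]
orientation: [-0.001, 1.0, 0.03, 0.005]
wrist_force: [-0.2, 0.9, 0.5]
opening: 55.1
gripper_force: 0.0
```

Request:
drive_tool(steps=[[[6.0,-1.5,-4,0,3],[6.0,-3.5,-9,0,6],[6.0,-5.5,-14,0,9],[6.0,-7.5,-19,0,12],[6.0,-9.2,-24.5,0,12.5],[6.0,-9.2,-24.5,0,12.5],[6.0,-9.2,-24.5,0,12.5],[6.0,-9.2,-24.5,0,12.5]]])

```text
time: 5.3
eef_pos: [456.3, 374.0, 110.0]
orientation: [0.0, 0.997, -0.079, -0.0]
wrist_force: [-0.9, -0.3, 0.4]
opening: 60.2
gripper_force: 0.0
```

Run:
```python
from h import *
f=grab_frame("top")
for h in heels(f,[400,210,24],[600,430,60]): print(h)
print(heels(f,[520,-60,40],[620,180,75]))
f=grab_frame("side")
for h in heels(f,[400,210,24],[600,430,60]): print(h)
print(heels(f,[520,-60,40],[620,180,75]))
print(sense()["eef_pos"])
save(f["img"],"side1.png")
```

```text
(array([448.4, 269.5]), 20, np.float64(4.8), np.float64(36.9), array([452.6, 270.5]), array([45.2, 33.4]), 3.6)
[(array([557.5, 137.2]), 25, np.float64(7.2), np.float64(52.1), array([562.8, 138.5]), array([48. , 30.8]), 1.6)]
(array([438.2, 273.1]), 1, np.float64(0.0), np.float64(37.8), array([452.5, 269.7]), array([41.5, 33. ]), 4.0)
(array([453. , 380.2]), 11, np.float64(-0.9), np.float64(36.7), array([456.9, 376.5]), array([31.2, 45.5]), 85.4)
[(array([567.6, 142. ]), 13, np.float64(1.0), np.float64(50.0), array([571.1, 139.1]), array([32.8, 32. ]), 1.5)]
[456.78032943 373.22712222 110.2182583 ]
```

```bash
echo '[456.2,374.3,110.3,-8.9]' > cmd.json; python3 plan.py '[[456.3,374.5,28,-9],[456.3,374.5,110,-9],[566.3,70.1,110,3.6],[566.3,70.1,44,3.6],[566.3,70.1,110,3.6],[452.6,270.8,110,5],[452.6,270.8,28,5],[452.6,270.8,110,5],[570.4,5.3,110,3.6],[570.4,5.3,44,3.6]]'
```

```text
shift [ 0.  -0.   8.2] turn 0.0 rows>= 2 -> [456.2 374.3] 28.3
shift [ 0.  -0.  -8.2] turn 0.0 rows>= 2 -> [456.2 374.3] 110.3
shift [15.6 28.4  0. ] turn -12.5 rows>= 7 -> [566.4  69.6] 110.3
shift [-0.  -0.1  6.6] turn 0.0 rows>= 2 -> [566.3  70.6] 44.3
shift [-0.   0.  -6.6] turn 0.0 rows>= 2 -> [566.3  70.6] 110.3
shift [-10.1 -20.7   0. ] turn -1.5 rows>= 5 -> [452.5 270.8] 110.3
shift [0.  0.  8.2] turn 0.0 rows>= 2 -> [452.5 270.8] 28.3
shift [ 0.   0.  -8.2] turn 0.0 rows>= 2 -> [452.5 270.8] 110.3
shift [ 9.4 27.5  0. ] turn 1.5 rows>= 6 -> [570.6   5.3] 110.3
shift [-0.  -0.   6.6] turn 0.0 rows>= 2 -> [570.6   5.3] 44.3
```

Request:
drive_tool(steps=[[[6.0,0,0,3,0],[6.0,0,0,6,0],[6.0,0,0,8.2,0],[6.0,0,0,8.2,0],[3.0,0,0,8.2,0],[3.0,0,0,8.2,0],[3.0,0,0,8.2,0],[3.0,0,0,8.2,0]]])

```text
time: 6.2
eef_pos: [457.1, 374.9, 30.4]
orientation: [-0.001, 0.997, -0.079, 0.001]
wrist_force: [0.9, -0.7, 5.0]
opening: 35.1
gripper_force: 40.6
```

Request:
drive_tool(steps=[[[3.0,0,0,-4,0],[3.0,0,0,-8.2,0],[3.0,0,0,-8.2,0]]])

```text
time: 6.5
eef_pos: [458.6, 376.6, 118.0]
orientation: [-0.004, 0.997, -0.079, 0.004]
wrist_force: [0.9, 0.8, 0.3]
opening: 34.8
gripper_force: 40.5
```

Request:
drive_tool(steps=[[[3.0,2.3,4.1,0,-2],[3.0,4.6,8.2,0,-4],[3.0,6.9,12.4,0,-6],[3.0,9.2,16.6,0,-8],[3.0,11.6,20.8,0,-10],[3.0,13.8,25,0,-12],[3.0,15.6,28.4,0,-12.5],[3.0,15.6,28.4,0,-12.5]]])

```text
time: 7.3
eef_pos: [566.0, 65.4, 110.2]
orientation: [0.0, 1.0, 0.027, -0.0]
wrist_force: [0.1, -0.2, -0.9]
opening: 35.5
gripper_force: 40.5
```

Request:
drive_tool(steps=[[[3.0,0,0,0,0],[3.0,0,-0.1,3,0],[3.0,0,-0.1,5.5,0],[3.0,0,-0.1,6.0,0],[3.0,0,-0.1,6.3,0],[3.0,0,-0.1,6.6,0],[3.0,0,-0.1,6.6,0]]])

```text
time: 8.0
eef_pos: [566.0, 70.7, 45.6]
orientation: [-0.0, 1.0, 0.03, 0.001]
wrist_force: [-0.3, 0.1, -0.4]
opening: 35.6
gripper_force: 40.5
```

Request:
drive_tool(steps=[[[3.0,0,0,0,0],[5.2,0,0,0,0],[5.2,0,0,0,0],[5.2,0,0,0,0],[5.2,0,0,-2,0],[5.2,0,0,-6.6,0],[5.2,0,0,-6.6,0]]])

```text
time: 8.7
eef_pos: [568.6, 70.6, 117.7]
orientation: [-0.001, 1.0, 0.03, 0.005]
wrist_force: [0.8, 0.6, 0.8]
opening: 52.0
gripper_force: 0.0
```

Request:
drive_tool(steps=[[[6.0,-2,-4,0,0],[6.0,-4,-8,0,-0.5],[6.0,-6,-12,0,-1],[6.0,-8,-16,0,-1.5],[6.0,-10.1,-20.7,0,-1.5],[6.0,-10.1,-20.7,0,-1.5],[6.0,-10.1,-20.7,0,-1.5],[6.0,-10.1,-20.7,0,-1.5]]])

```text
time: 9.5
eef_pos: [452.5, 270.4, 110.4]
orientation: [0.0, 0.999, 0.043, 0.0]
wrist_force: [0.4, -0.5, -1.2]
opening: 59.9
gripper_force: 0.0
```

Run:
```python
from h import *
f=grab_frame("side")
for h in heels(f,[400,210,24],[600,430,60]): print(h)
f=grab_frame("top")
for h in heels(f,[400,210,24],[600,430,60]): print(h)
for h in heels(f,[520,-60,40],[620,180,75]): print(h)
print(sense()["eef_pos"])
```

```text
(array([449.5, 274.2]), 9, np.float64(12.1), np.float64(36.2), array([453.1, 272.4]), array([43. , 30.8]), 11.7)
(array([557. , 137.2]), 25, np.float64(7.1), np.float64(51.7), array([563.1, 137.2]), array([48.5, 34. ]), 2.7)
(array([558.7,  72.2]), 25, np.float64(8.1), np.float64(51.3), array([564.4,  72.1]), array([47.2, 34.2]), 1.4)
[452.73907298 269.83683233 110.26853344]
```

Request:
drive_tool(steps=[[[6.0,0,0,3,0],[6.0,0,0,6,0],[6.0,0,0,8.2,0],[6.0,0,0,8.2,0],[3.0,0,0,8.2,0],[3.0,0,0,8.2,0],[3.0,0,0,8.2,0],[3.0,0,0,8.2,0]]])

```text
time: 10.4
eef_pos: [453.1, 271.4, 30.2]
orientation: [-0.001, 0.999, 0.043, 0.001]
wrist_force: [0.5, -1.1, 4.9]
opening: 35.5
gripper_force: 40.5
```

Request:
drive_tool(steps=[[[3.0,0,0,-4,0],[3.0,0,0,-8.2,0],[3.0,0,0,-8.2,0]]])

```text
time: 10.7
eef_pos: [454.7, 272.9, 117.6]
orientation: [-0.003, 0.999, 0.043, 0.005]
wrist_force: [0.0, 0.4, -0.5]
opening: 35.4
gripper_force: 40.3
```

Request:
drive_tool(steps=[[[3.0,1.3,4,0,0],[3.0,2.6,8,0,0.5],[3.0,3.9,12,0,1],[3.0,5.2,16,0,1.5],[3.0,6.7,20,0,1.5],[3.0,8.1,24,0,1.5],[3.0,9.4,27.5,0,1.5],[3.0,9.4,27.5,0,1.5]]])

```text
time: 11.5
eef_pos: [570.1, 1.4, 109.9]
orientation: [0.0, 1.0, 0.027, -0.0]
wrist_force: [-0.4, 0.2, -1.5]
opening: 35.5
gripper_force: 40.4
```

Request:
drive_tool(steps=[[[3.0,0,0,0,0],[3.0,0,0,3,0],[3.0,0,0,5.5,0],[3.0,0,0,6.0,0],[3.0,0,0,6.3,0],[3.0,0,0,6.6,0],[3.0,0,0,6.6,0]]])

```text
time: 12.2
eef_pos: [569.8, 5.3, 45.4]
orientation: [-0.0, 1.0, 0.03, 0.001]
wrist_force: [0.2, 0.1, -1.1]
opening: 35.7
gripper_force: 40.4
```

Request:
drive_tool(steps=[[[3.0,0,0,0,0],[5.2,0,0,0,0],[5.2,0,0,0,0],[5.2,0,0,0,0],[5.2,0,0,-2,0],[5.2,0,0,-6.6,0],[0,0,0,-10,0],[0,0,0,-14,0]]])

```text
time: 13.0
eef_pos: [568.9, 4.7, 185.4]
orientation: [0.0, 1.0, 0.03, -0.0]
wrist_force: [0.7, 0.2, -0.8]
opening: 23.9
gripper_force: 0.0
```

```bash
python3 - <<'E'
from h import *
f=grab_frame("top")
for h in heels(f,[520,-60,40],[620,180,75]): print(h)
p,c=pts(f,[480,-130,180],[600,-50,215]); r=(c[:,0]>120)&(c[:,1]<60); print("grip",p[r].mean(0).round(1),rect(p[r]))
print(sense()["eef_pos"])
E
python3 plan.py '[[570.4,5.3,184,3.6],[531.4,-90.4,245,3.6],[531.4,-90.4,225,3.6],[531,-90.4,222,3.6]]'
```

```text
(array([554.7,   7.7]), 0, np.float64(0.0), np.float64(52.8), array([556.9,   7. ]), array([24.3, 33.7]), 0.2)
grip [529.2 -90.8 204.8] (array([529.4, -91.7]), array([ 8.6, 45.2]), 5.0)
[571.60382174   4.32922208 194.20782829]
shift [ -0.  -0. -14.] turn 0.0 rows>= 3 -> [570.6   5.3] 184.3
shift [-4.5  9.3 -6.1] turn 0.0 rows>= 3 -> [531.5 -90.4] 245.3
shift [-0.  0.  2.] turn 0.0 rows>= 1 -> [531.5 -90.4] 225.3
shift [-0.1  0.   0.3] turn 0.0 rows>= 1 -> [530.5 -90.4] 222.3
```

Request:
drive_tool(steps=[[[0,0,0,-4,0],[0,-1,2,-6.1,0],[0,-3,6,-6.1,0],[0,-4.5,9.3,-6.1,0],[0,-4.5,9.3,-6.1,0],[0,-4.5,9.3,-6.1,0]]])

```text
time: 13.65
eef_pos: [529.7, -91.2, 245.5]
orientation: [-0.0, 1.0, 0.029, 0.0]
wrist_force: [-0.2, 0.8, -0.1]
opening: 0.1
gripper_force: 0.0
```

Run:
```python
from h import *
f=grab_frame("side"); g=grab_frame("top")
for q in (f,g):
  for h in heels(q,[520,-60,40],[620,180,75]): print(h)
print(sense()["eef_pos"])
b=f["img"][160:280,180:300]; c=g["img"][130:250,220:340]
save(np.hstack([cv2.resize(x,(400,400),interpolation=2) for x in(b,c)]),"press1.png")
```

```text
(array([565.6,  10.8]), 9, np.float64(1.6), np.float64(50.6), array([569.2,   9. ]), array([47.7, 33.2]), 1.6)
(array([561.1,  76.2]), 16, np.float64(7.1), np.float64(50.9), array([565.2,  75.1]), array([47.7, 35.7]), 1.0)
(array([558.8, 141. ]), 14, np.float64(4.6), np.float64(50.5), array([563.9, 137.7]), array([47.2, 39.5]), 9.3)
[530.07576957 -90.19073346 245.09416484]
```

View pics/press1.png

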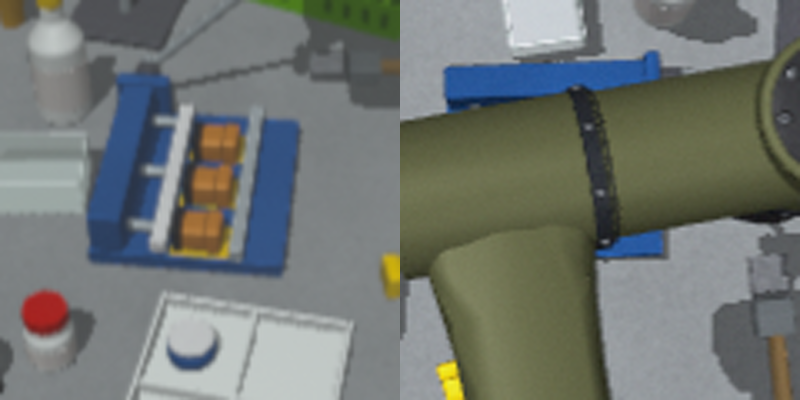

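The side crop shows all three heels flat on the bed between fence and jaw. Next I'll press the lever along its arc.

Request:
drive_tool(steps=[[[0,0,0,1.5,0],[0,0,0,2.2,0],[0,-0.6,0,2.9,0],[0,-1.3,0,3.6,0],[0,-1.9,0,4.3,0],[0,-2.4,0,5.1,0],[0,-2.9,0,5.9,0],[0,-3.4,0,6.7,0]]])

```text
time: 14.55
eef_pos: [494.8, -92.6, 178.8]
orientation: [0.001, 1.0, 0.03, -0.001]
wrist_force: [-8.0, 1.5, 9.9]
opening: 0.1
gripper_force: 5.2
```

Request:
drive_tool(steps=[[[0,-0.5,0,0.9,0],[0,-0.9,0,1.7,0],[0,-1.2,0,2.6,0],[0,-1.5,0,3.5,0],[0,-1.8,0,4.4,0],[0,-2.0,0,5.4,0],[0,-2.2,0,6.3,0],[0,-2.3,0,7.2,0]]])

```text
time: 15.35
eef_pos: [472.1, -94.2, 106.2]
orientation: [0.001, 1.0, 0.03, -0.001]
wrist_force: [-6.2, -0.5, 8.4]
opening: 0.4
gripper_force: 4.3
```

Request:
drive_tool(steps=[[[0,0,0,0.7,0],[0,-0.1,0,1.4,0],[0,-0.1,0,1.9,0],[0,-0.1,0,2.2,0],[0,-0.1,0,2.3,0],[0,-0.1,0,2.3,0],[0,-0.1,0,2.3,0],[0,-0.1,0,2.3,0]]])

```text
time: 16.15
eef_pos: [471.1, -94.4, 86.0]
orientation: [0.001, 1.0, 0.03, -0.001]
wrist_force: [-14.8, 1.7, 23.7]
opening: 0.1
gripper_force: 11.5
```

Run:
```python
from h import *
f=grab_frame("side")
for h in heels(f,[490,-60,35],[620,180,75]): print(h)
p,c=pts(f,[420,-150,30],[560,-50,120]); r=(c[:,0]>110)&(c[:,1]<60); print("grip",r.sum(),p[r].mean(0).round(1),p[r].max(0).round())
print(sense()["eef_pos"],sense()["wrist_force"])
save(cv2.resize(f["img"][130:280,160:320],(640,600)),"press2.png")
```

```text
(array([560.3,  11.6]), 6, np.float64(9.3), np.float64(50.3), array([563.6,   7.6]), array([43.3, 36.3]), 6.3)
(array([555.5,  76.7]), 11, np.float64(3.1), np.float64(50.0), array([558.7,  72.7]), array([45.4, 34.7]), 0.4)
(array([551.7, 141.2]), 10, np.float64(8.4), np.float64(50.2), array([555.3, 138.4]), array([43.8, 38.6]), 10.1)
grip 22 [474.5 -76.9  65.8] [482. -65.  72.]
[471.14789184 -94.43361928  86.00646393] [-15.3380388    3.77996905  22.33377786]
```

View pics/press2.png

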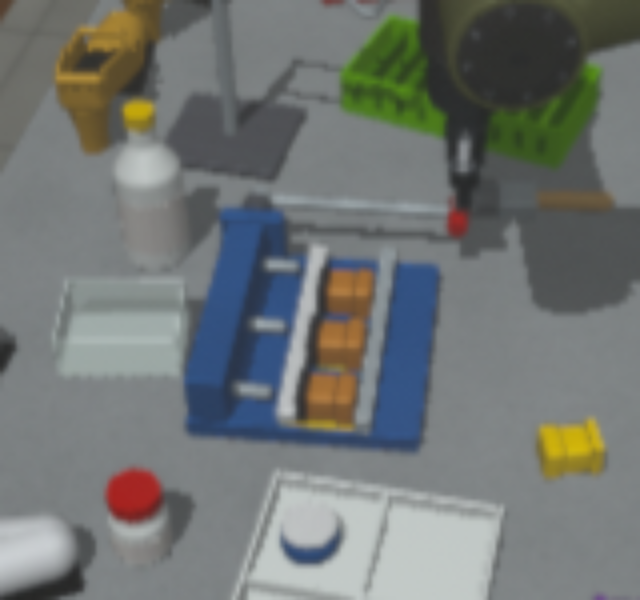

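Request:
drive_tool(steps=[[[0,0,0,-0.3,0],[0,0,0,-0.6,0],[0,0.1,0,-1.1,0],[0,0.1,0,-1.7,0],[0,0.2,0,-2.2,0],[0,0.2,0,-2.8,0],[0,0.3,0,-3.4,0],[0,0.4,0,-4.1,0]]])

```text
time: 17.0
eef_pos: [477.2, -93.9, 125.4]
orientation: [0.001, 1.0, 0.03, 0.002]
wrist_force: [4.2, -0.3, 5.8]
opening: 0.1
gripper_force: 2.7
```

Request:
drive_tool(steps=[[[0,0.2,0,-0.8,0],[0,0.4,0,-1.5,0],[0,0.6,0,-2.2,0],[0,0.9,0,-2.9,0],[0,1.1,0,-3.7,0],[0,1.4,0,-4.4,0],[0,1.8,0,-5.0,0],[0,2.2,0,-5.7,0]]])

```text
time: 17.8
eef_pos: [497.7, -92.4, 181.4]
orientation: [-0.0, 1.0, 0.03, -0.001]
wrist_force: [1.6, 1.1, 4.8]
opening: -0.4
gripper_force: 2.2
```

Request:
drive_tool(steps=[[[0,0.3,0,-0.7,0],[0,0.8,0,-1.3,0],[0,1.2,0,-1.9,0],[0,1.7,0,-2.5,0],[0,2.2,0,-3.1,0],[0,2.7,0,-3.6,0],[0,3.0,0,-3.9,0],[0,3.2,0,-4.2,0]]])

```text
time: 18.6
eef_pos: [530.1, -90.6, 223.2]
orientation: [0.0, 1.0, 0.03, -0.0]
wrist_force: [1.0, -0.3, 2.9]
opening: -0.2
gripper_force: 1.1
```

Request:
drive_tool(steps=[[[0,0,0,-0.2,0],[0,0,0,-0.4,0],[0,0,0,-0.6,0],[0,0,0,-1,0],[0,0,0,-2,0],[0,0,0,-4,0],[0,0,0,-4.2,0]]])

```text
time: 19.3
eef_pos: [530.6, -91.0, 268.9]
orientation: [0.0, 1.0, 0.03, 0.002]
wrist_force: [0.4, -0.1, -0.2]
opening: -0.2
gripper_force: 0.0
```

Run:
```python
from h import *
f=grab_frame("side")
for h in heels(f,[490,-60,35],[620,180,75]): print(h)
p,c=pts(f,[480,-150,100],[580,-30,230]); r=(c[:,0]>110)&(c[:,1]<60); print("grip",r.sum(),p[r].mean(0).round(1),p[r].max(0).round())
print(sense()["eef_pos"],sense()["time"])
```

```text
(array([559.7,  11.6]), 6, np.float64(16.3), np.float64(49.9), array([562.6,   7.9]), array([44.4, 34.5]), 1.1)
(array([555.8,  76.8]), 13, np.float64(0.2), np.float64(50.2), array([559.9,  72.6]), array([45.4, 34.7]), 5.1)
(array([551.8, 141. ]), 9, np.float64(7.2), np.float64(50.3), array([555.2, 138.8]), array([43.6, 40.2]), 10.2)
grip 44 [532.3 -87.  203.1] [541. -67. 208.]
[530.44128177 -90.77000432 267.71204625] 19.35
```

```bash
echo '[531.5,-90.4,265.3,3.9]' > cmd.json; python3 plan.py '[[563.4,4.9,150,3.6],[563.4,4.9,47,3.6],[563.4,4.9,150,3.6],[430,-20,150,3.6],[430,-250,150,-16],[550.7,-358.5,110,-16],[550.7,-358.5,34,-16]]'
python3 - <<'E'
from h import *
f=grab_frame("side")
p,_=pts(f,[350,-460,125],[640,-200,160]); print("bar",len(p), p.mean(0).round(), rect(p))
p,c=pts(f,[300,-480,30],[640,-200,60]); g=c[:,1].astype(int)>c[:,0].astype(int)+40; p=p[g&(c[:,1].astype(int)>c[:,2].astype(int)+40)]; print("rim",rect(p))
E
```

```text
shift [ 3.8 -9.3 11.5] turn 0.5 rows>= 4 -> [563.1   5. ] 150.3
shift [ 0.   0.  10.3] turn 0.0 rows>= 3 -> [563.1   5. ] 47.3
shift [  0.    0.  -10.3] turn 0.0 rows>= 3 -> [563.1   5. ] 150.3
shift [-13.4   1.7   0. ] turn 0.0 rows>= 3 -> [430.3 -19.9] 150.3
shift [-1.4 23.   0. ] turn 19.5 rows>= 5 -> [ 430.  -250.4] 150.3
shift [14.6  7.   4. ] turn 0.0 rows>= 4 -> [ 550.9 -358.1] 110.3
shift [-0.   0.   7.6] turn 0.0 rows>= 2 -> [ 550.9 -358.1] 34.3
bar 63 [ 496. -330.  142.] (array([ 493.5, -340.7]), array([125.9,  13.1]), 74.5)
rim (array([ 493.2, -344.5]), array([134. , 250.3]), 75.9)
```

Request:
drive_tool(steps=[[[0,1.5,-4,0,0],[5.2,3,-8,2,0.5],[5.2,3.8,-9.3,6,0.5],[5.2,3.8,-9.3,10,0.5],[5.2,3.8,-9.3,11.5,0.5],[5.2,3.8,-9.3,11.5,0.5],[5.2,3.8,-9.3,11.5,0.5]]])

```text
time: 20.1
eef_pos: [563.0, 3.9, 152.3]
orientation: [0.0, 1.0, 0.025, 0.001]
wrist_force: [0.3, -0.5, 1.7]
opening: 52.1
gripper_force: 0.0
```

Request:
drive_tool(steps=[[[5.2,0,0,4,0],[5.2,0,0,8,0],[5.2,0,0,10.3,0],[5.2,0,0,10.3,0],[3.0,0,0,10.3,0],[3.0,0,0,10.3,0],[3.0,0,0,10.3,0],[3.0,0,0,10.3,0]]])

```text
time: 20.9
eef_pos: [564.2, 4.7, 50.7]
orientation: [-0.0, 1.0, 0.026, 0.003]
wrist_force: [-0.2, 0.4, 6.7]
opening: 35.3
gripper_force: 42.1
```

Request:
drive_tool(steps=[[[3.0,0,0,-3,0],[3.0,0,0,-7,0],[3.0,0,0,-10.3,0],[3.0,0,0,-10.3,0]]])

```text
time: 21.3
eef_pos: [565.1, 4.6, 157.7]
orientation: [-0.001, 1.0, 0.025, 0.006]
wrist_force: [0.6, -0.3, -0.2]
opening: 35.2
gripper_force: 42.1
```

Request:
drive_tool(steps=[[[3.0,-4,0.5,0,0],[3.0,-8,1,0,0],[3.0,-11,1.4,0,0],[3.0,-13.4,1.7,0,0],[3.0,-13.4,1.7,0,0]]])

```text
time: 21.8
eef_pos: [428.0, -19.5, 151.5]
orientation: [-0.001, 1.0, 0.025, 0.002]
wrist_force: [0.8, -0.1, -0.1]
opening: 34.8
gripper_force: 42.1
```

Request:
drive_tool(steps=[[[3.0,-0.2,4,0,4],[3.0,-0.5,8,0,8],[3.0,-0.8,12,0,12],[3.0,-1,16,0,16],[3.0,-1.2,20,0,19.5],[3.0,-1.4,23,0,19.5],[3.0,-1.4,23,0,19.5],[3.0,-1.4,23,0,19.5]]])

```text
time: 22.6
eef_pos: [427.1, -250.3, 150.1]
orientation: [-0.0, 0.989, -0.145, -0.0]
wrist_force: [0.4, 0.4, -1.5]
opening: 35.4
gripper_force: 42.1
```

Request:
drive_tool(steps=[[[3.0,0,0,-2.5,0],[3.0,0,0,-5,0],[3.0,4,2,-5,0],[3.0,8,4,-5,0],[3.0,12,6,-5,0],[3.0,14.6,7,-5,0],[3.0,14.6,7,-5,0],[3.0,14.6,7,-5,0]]])

```text
time: 23.4
eef_pos: [547.6, -357.6, 199.5]
orientation: [-0.0, 0.99, -0.144, -0.001]
wrist_force: [0.5, 0.6, -0.2]
opening: 35.0
gripper_force: 42.1
```

Run:
```python
from h import *
f=grab_frame("side"); g=grab_frame("top")
p,_=pts(f,[350,-460,125],[640,-200,160]); print("bar",len(p), p.mean(0).round(), rect(p))
print(sense()["eef_pos"],sense()["opening"])
save(np.hstack([cv2.resize(x,(400,400),interpolation=2) for x in(f["img"][80:240,180:340],g["img"][110:270,280:440])]),"bk1.png")
```

```text
bar 63 [ 495. -334.  141.] (array([ 494.1, -340.8]), array([121.1,  13.5]), 74.0)
[ 547.05784647 -357.470967    200.97587096] 35.06948326894711
```

View pics/bk1.png

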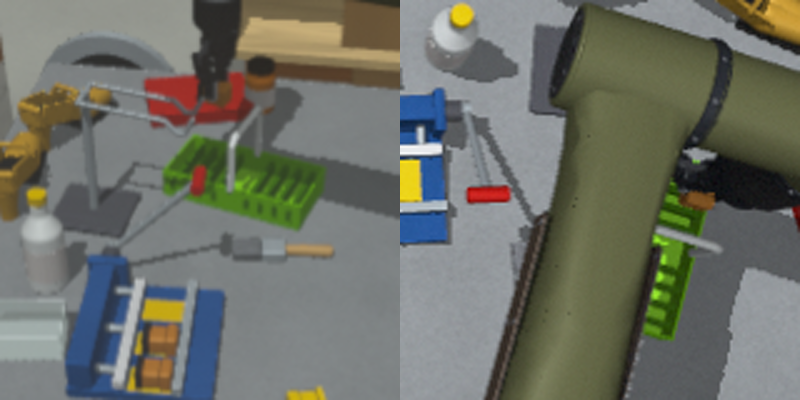

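Run:
```python
from h import *
g=grab_frame("top"); W=cloud(g); print(g["img"][150,350-0], W[130,350].round(), W[150,345].round(),W[170,380].round(),W[200,350].round(),W[175,415].round())
s=sense(); print(s["joint_pos"].round(3))
f=grab_frame("side"); W=cloud(f); im=f["img"]
m=(W[...,2]>240)&(W[...,0]>350)&(W[...,0]<760)&(W[...,1]<-100)&(W[...,1]>-520); p=W[m]
for z in range(240,900,60):
    q=p[(p[:,2]>=z)&(p[:,2]<z+60)]
    if len(q): print(z,len(q),q.min(0).round(),q.max(0).round())
```

```text
[72 75 52] [ 607. -101.  571.] [571. -97. 543.] [ 526. -163.  570.] [463. -99. 573.] [ 544. -310.  404.]
[-0.273  0.18   0.15   0.    -1.54   1.556]
240 224 [ 515. -416.  241.] [ 574. -291.  300.]
300 261 [ 509. -357.  300.] [ 583. -312.  360.]
360 248 [ 500. -364.  360.] [ 590. -310.  414.]
480 557 [ 461. -357.  488.] [ 660. -100.  540.]
540 1878 [ 352. -392.  540.] [ 658. -100.  598.]
```

Request:
drive_tool(steps=[[[3.0,0,0,4,0],[3.0,0,0,8,0],[3.0,0,0,11,0],[3.0,0,0,13.5,0],[3.0,0,0,15,0],[3.0,0,0,16,0],[3.0,0,0,16.4,0],[3.0,0,0,16.4,0]]])

```text
time: 24.4
eef_pos: [547.2, -358.6, 37.1]
orientation: [0.0, 0.99, -0.144, 0.0]
wrist_force: [-1.0, 0.4, -1.1]
opening: 35.2
gripper_force: 42.1
```

Request:
drive_tool(steps=[[[5.0,0,0,0,0],[5.0,0,0,0,0],[5.0,0,0,0,0],[5.0,0,0,-3,0],[5.0,0,0,-7,0],[5.0,0,0,-12,0],[5.0,0,0,-16.4,0],[5.0,0,0,-16.4,0]]])

```text
time: 25.2
eef_pos: [549.0, -360.3, 210.2]
orientation: [0.003, 0.989, -0.144, 0.007]
wrist_force: [0.3, 0.1, 0.7]
opening: 50.0
gripper_force: 0.0
```

```bash
echo '[550.9,-358.1,200.3,-16]' > cmd.json; python3 plan.py '[[430,-250,200,-16],[430,-20,150,3.6],[559.3,69.7,150,3.6],[559.3,69.7,47,3.6],[559.3,69.7,150,3.6],[430,-20,150,3.6],[403.8,-259.8,150,-16],[411.7,-335,110,-16],[411.7,-335,34,-16]]'
```

```text
shift [-14.6  -7.1   0. ] turn 0.0 rows>= 4 -> [ 430.1 -249.6] 200.3
shift [ -6.3 -22.1   5. ] turn -19.5 rows>= 5 -> [430.5 -19.8] 150.3
shift [13.4 -8.1  0. ] turn 0.0 rows>= 4 -> [559.3  69.2] 150.3
shift [ 0.  -0.  10.3] turn 0.0 rows>= 3 -> [559.3  69.2] 47.3
shift [  0.   -0.  -10.3] turn 0.0 rows>= 3 -> [559.3  69.2] 150.3
shift [-13.4   8.1   0. ] turn 0.0 rows>= 4 -> [430.5 -19.8] 150.3
shift [-4.1 23.8  0. ] turn 19.5 rows>= 5 -> [ 404.1 -259.9] 150.3
shift [2.8 7.  4. ] turn 0.0 rows>= 2 -> [ 411.7 -334.9] 110.3
shift [0.  0.  7.6] turn 0.0 rows>= 2 -> [ 411.7 -334.9] 34.3
```

Request:
drive_tool(steps=[[[5.0,-4,-2,0,0],[5.0,-8,-4,0,0],[5.0,-12,-6,0,0],[5.0,-14.6,-7.1,0,0],[5.0,-14.6,-7.1,0,0]]])

```text
time: 25.7
eef_pos: [426.0, -247.5, 201.9]
orientation: [-0.0, 0.99, -0.144, 0.002]
wrist_force: [0.4, 0.3, 1.1]
opening: 50.3
gripper_force: 0.0
```

Request:
drive_tool(steps=[[[5.2,-1.2,-4.4,1,-4],[5.2,-2.4,-8.8,2,-8],[5.2,-3.6,-13,3,-12],[5.2,-4.8,-17,4,-16],[5.2,-6.3,-22.1,5,-19.5],[5.2,-6.3,-22.1,5,-19.5],[5.2,-6.3,-22.1,5,-19.5]]])

```text
time: 26.4
eef_pos: [430.4, -17.8, 150.3]
orientation: [0.0, 1.0, 0.027, 0.0]
wrist_force: [-0.6, -0.7, 0.1]
opening: 52.4
gripper_force: 0.0
```

```bash
cat > look.py <<'E'
from h import *
f=grab_frame("side"); g=grab_frame("top")
for q in (f,g):
    print("press",[ (h[4],h[5],h[6]) for h in heels(q,[480,-60,35],[640,180,75])])
    print("basket",[ (h[0],h[3]) for h in heels(q,[330,-480,5],[640,-220,90])])
    p,_=pts(q,[300,-500,128],[660,-200,158]); 
    if len(p)>10: print("bar",len(p), p.mean(0).round(), rect(p))
    p,c=pts(q,[300,-500,30],[660,-200,60]); g_=(c[:,1].astype(int)>c[:,0].astype(int)+40)&(c[:,1].astype(int)>c[:,2].astype(int)+40)
    if g_.sum()>5: print("rim",rect(p[g_]))
print(sense()["eef_pos"],sense()["time"])
E
python3 look.py
```

```text
press [(array([558.8,  76. ]), array([41.9, 35.9]), 10.2), (array([555.6, 137.3]), array([45.7, 35.7]), 4.1)]
basket []
bar 12 [ 509. -288.  138.] (array([ 509.4, -288.1]), array([ 7.6, 17.7]), 25.4)
rim (array([ 493.2, -344.6]), array([138.4, 251.7]), 74.6)
press [(array([558.5,  71.8]), array([46.2, 31.4]), 6.3), (array([554.8, 138. ]), array([48.5, 33.8]), 7.8)]
basket [(array([ 535.1, -349.4]), np.float64(35.9))]
bar 149 [ 493. -339.  143.] (array([ 492.4, -342.7]), array([129. ,  11.7]), 73.8)
rim (array([ 493.1, -343.9]), array([129.6, 252.7]), 74.2)
[430.46990108 -19.46712655 150.73910582] 26.5
```

Request:
drive_tool(steps=[[[5.2,4,-2.4,0,0],[5.2,8,-4.8,0,0],[5.2,11,-6.6,0,0],[5.2,13.4,-8.1,0,0],[5.2,13.4,-8.1,0,0],[5.2,13.4,-8.1,0,0]]])

```text
time: 27.1
eef_pos: [560.3, 67.2, 149.7]
orientation: [0.0, 1.0, 0.024, -0.001]
wrist_force: [-0.3, -0.1, 0.3]
opening: 51.6
gripper_force: 0.0
```

Request:
drive_tool(steps=[[[5.2,0,0,4,0],[5.2,0,0,8,0],[5.2,0,0,10.3,0],[5.2,0,0,10.3,0],[3.0,0,0,10.3,0],[3.0,0,0,10.3,0],[3.0,0,0,10.3,0],[3.0,0,0,10.3,0]]])

```text
time: 27.9
eef_pos: [560.8, 68.8, 49.4]
orientation: [-0.0, 1.0, 0.025, 0.001]
wrist_force: [-1.4, 0.9, 5.6]
opening: 35.1
gripper_force: 43.5
```

Request:
drive_tool(steps=[[[3.0,0,0,-3,0],[3.0,0,0,-7,0],[3.0,0,0,-10.3,0],[3.0,0,0,-10.3,0]]])

```text
time: 28.3
eef_pos: [562.3, 69.2, 157.0]
orientation: [-0.001, 1.0, 0.026, 0.005]
wrist_force: [-0.5, 0.5, 0.8]
opening: 35.1
gripper_force: 42.8
```

Request:
drive_tool(steps=[[[3.0,-4,2.4,0,0],[3.0,-8,4.8,0,0],[3.0,-11,6.6,0,0],[3.0,-13.4,8.1,0,0],[3.0,-13.4,8.1,0,0]]])

```text
time: 28.8
eef_pos: [428.4, -20.1, 150.7]
orientation: [-0.001, 1.0, 0.025, 0.001]
wrist_force: [0.8, 0.7, -0.7]
opening: 35.5
gripper_force: 42.8
```

Request:
drive_tool(steps=[[[3.0,-0.7,4,0,4],[3.0,-1.4,8,0,8],[3.0,-2.1,12,0,12],[3.0,-2.8,16,0,16],[3.0,-3.5,20,0,19.5],[3.0,-4.1,23.8,0,19.5],[3.0,-4.1,23.8,0,19.5],[3.0,-4.1,23.8,0,19.5]]])

```text
time: 29.6
eef_pos: [400.9, -259.2, 149.6]
orientation: [-0.0, 0.989, -0.145, -0.001]
wrist_force: [-0.3, -0.4, -1.4]
opening: 35.2
gripper_force: 42.8
```

Request:
drive_tool(steps=[[[3.0,1.4,3.5,0,0],[3.0,2.8,7,1,0],[3.0,2.8,7,4,0],[3.0,2.8,7,4,0],[3.0,2.8,7,4,0]]])

```text
time: 30.1
eef_pos: [408.2, -332.9, 110.5]
orientation: [0.0, 0.99, -0.144, -0.001]
wrist_force: [0.4, -0.1, 0.3]
opening: 35.3
gripper_force: 42.7
```

Request:
drive_tool(steps=[[[3.0,0,0,3,0],[3.0,0,0,5,0],[3.0,0,0,6.5,0],[3.0,0,0,7.4,0],[3.0,0,0,7.4,0]]])

```text
time: 30.6
eef_pos: [408.0, -333.4, 36.2]
orientation: [0.0, 0.99, -0.144, -0.0]
wrist_force: [0.1, 0.6, -1.4]
opening: 34.9
gripper_force: 42.8
```

Request:
drive_tool(steps=[[[4.6,0,0,0,0],[4.6,0,0,0,0],[4.6,0,0,0,0],[4.6,0,0,-3,0],[4.6,0,0,-7,0],[4.6,0,0,-11.4,0],[4.6,0,0,-11.4,0]]])

```text
time: 31.3
eef_pos: [410.5, -335.9, 158.6]
orientation: [0.003, 0.99, -0.144, 0.006]
wrist_force: [0.3, 0.2, -0.5]
opening: 45.8
gripper_force: 0.0
```

```bash
echo '[411.7,-334.9,150.3,-16]' > cmd.json; python3 plan.py '[[404,-260,150,-16],[430,-20,150,3.6],[555.2,135.6,150,3.6],[555.2,135.6,53,3.6],[555.2,135.6,150,3.6],[430,-20,150,3.6],[406,-220,150,-16],[428,-288,110,-16],[428,-288,70,-16]]'
```

```text
shift [-2.8 -7.   0. ] turn 0.0 rows>= 2 -> [ 404.1 -259.9] 150.3
shift [ -4.1 -23.8   0. ] turn -19.5 rows>= 5 -> [430.3 -19.8] 150.3
shift [ 13.4 -14.7   0. ] turn 0.0 rows>= 4 -> [555.  135.1] 150.3
shift [ 0.  -0.   9.7] turn 0.0 rows>= 2 -> [555.  135.1] 53.3
shift [ 0.  -0.  -9.7] turn 0.0 rows>= 2 -> [555.  135.1] 150.3
shift [-13.4  14.7   0. ] turn 0.0 rows>= 4 -> [430.3 -19.8] 150.3
shift [-3.6 19.8  0. ] turn 19.5 rows>= 5 -> [ 406.4 -219.6] 150.3
shift [4. 6. 4.] turn 0.0 rows>= 2 -> [ 428.3 -288.3] 110.3
shift [-0. -0.  4.] turn 0.0 rows>= 1 -> [ 428.3 -288.3] 70.3
```

Request:
drive_tool(steps=[[[4.6,-1.4,-3.5,0,0],[4.6,-2.8,-7,0,0],[4.6,-2.8,-7,0,0],[4.6,-2.8,-7,0,0]]])

```text
time: 31.7
eef_pos: [401.6, -258.4, 151.2]
orientation: [0.0, 0.99, -0.144, 0.001]
wrist_force: [0.7, -0.6, -0.2]
opening: 45.7
gripper_force: 0.0
```

Request:
drive_tool(steps=[[[5.2,-0.7,-4,0,-4],[5.2,-1.4,-8,0,-8],[5.2,-2.1,-12,0,-12],[5.2,-2.8,-16,0,-16],[5.2,-3.5,-20,0,-19.5],[5.2,-4.1,-23.8,0,-19.5],[5.2,-4.1,-23.8,0,-19.5],[5.2,-4.1,-23.8,0,-19.5]]])

```text
time: 32.5
eef_pos: [430.2, -18.8, 150.4]
orientation: [0.0, 1.0, 0.026, -0.0]
wrist_force: [-0.2, -0.2, -0.1]
opening: 52.0
gripper_force: 0.0
```

```bash
python3 look.py
```

```text
press [(array([555.5, 138.3]), array([44. , 36.8]), 10.4)]
basket []
bar 14 [ 510. -289.  136.] (array([ 510.8, -287.4]), array([19.3,  9.5]), 74.8)
rim (array([ 492.9, -346.2]), array([137.5, 250.1]), 73.5)
press [(array([555.6, 136.5]), array([48.1, 33.9]), 1.4)]
basket [(array([ 535.1, -349.4]), np.float64(36.3)), (array([ 398.6, -326.7]), np.float64(35.8))]
bar 149 [ 493. -339.  142.] (array([ 492.5, -342.4]), array([128.5,  12.4]), 73.5)
rim (array([ 493.5, -343.5]), array([129.9, 252.4]), 74.2)
[430.0010679  -19.8461864  150.34715354] 32.6
```

Request:
drive_tool(steps=[[[5.2,3.5,-3.6,0,0],[5.2,7,-7.3,0,0],[5.2,10,-11,0,0],[5.2,13.4,-14.7,0,0],[5.2,13.4,-14.7,0,0],[5.2,13.4,-14.7,0,0],[5.2,13.4,-14.7,0,0]]])

```text
time: 33.3
eef_pos: [556.3, 133.1, 150.6]
orientation: [0.0, 1.0, 0.024, 0.0]
wrist_force: [0.4, -0.8, 1.0]
opening: 51.6
gripper_force: 0.0
```

Request:
drive_tool(steps=[[[5.2,0,0,4,0],[5.2,0,0,8,0],[5.2,0,0,9.7,0],[5.2,0,0,9.7,0],[3.0,0,0,9.7,0],[3.0,0,0,9.7,0],[3.0,0,0,9.7,0],[3.0,0,0,9.7,0]]])

```text
time: 34.1
eef_pos: [557.3, 134.8, 55.9]
orientation: [-0.0, 1.0, 0.025, 0.002]
wrist_force: [-2.1, -1.4, 6.4]
opening: 34.7
gripper_force: 43.1
```

Request:
drive_tool(steps=[[[3.0,0,0,-3,0],[3.0,0,0,-7,0],[3.0,0,0,-9.7,0],[3.0,0,0,-9.7,0]]])

```text
time: 34.5
eef_pos: [558.4, 135.4, 156.3]
orientation: [-0.002, 1.0, 0.025, 0.004]
wrist_force: [0.8, 0.2, -0.1]
opening: 35.1
gripper_force: 42.2
```

Request:
drive_tool(steps=[[[3.0,-3.5,3.6,0,0],[3.0,-7,7.3,0,0],[3.0,-10,11,0,0],[3.0,-13.4,14.7,0,0],[3.0,-13.4,14.7,0,0]]])

```text
time: 35.0
eef_pos: [427.6, -21.6, 151.0]
orientation: [-0.0, 1.0, 0.024, 0.001]
wrist_force: [0.4, 1.0, -0.9]
opening: 35.2
gripper_force: 42.2
```

Request:
drive_tool(steps=[[[3.0,-0.7,4,0,4],[3.0,-1.4,8,0,8],[3.0,-2.1,12,0,12],[3.0,-2.8,16,0,16],[3.0,-3.6,19.8,0,19.5],[3.0,-3.6,19.8,0,19.5],[3.0,-3.6,19.8,0,19.5]]])

```text
time: 35.7
eef_pos: [403.7, -219.0, 149.9]
orientation: [-0.0, 0.989, -0.145, -0.0]
wrist_force: [-0.2, 0.6, -1.4]
opening: 34.8
gripper_force: 42.2
```

Request:
drive_tool(steps=[[[3.0,2,3,0,0],[3.0,4,6,1,0],[3.0,4,6,4,0],[3.0,4,6,4,0],[3.0,4,6,6,0],[3.0,4,6,8,0],[3.0,4,6,8,0],[3.0,4,6,8,0]]])

```text
time: 36.5
eef_pos: [425.8, -286.8, 71.8]
orientation: [0.0, 0.99, -0.143, 0.0]
wrist_force: [0.1, -0.4, 0.0]
opening: 34.7
gripper_force: 42.2
```

Request:
drive_tool(steps=[[[4.6,0,0,0,0],[4.6,0,0,0,0],[4.6,0,0,0,0],[4.6,0,0,0,0],[4.6,0,0,-4,0],[4.6,0,0,-8,0],[4.6,0,0,-13,0],[4.6,0,0,-13,0]]])

```text
time: 37.3
eef_pos: [427.3, -289.3, 208.9]
orientation: [0.002, 0.989, -0.144, 0.006]
wrist_force: [1.0, -1.4, -0.3]
opening: 45.8
gripper_force: 0.0
```

Request:
drive_tool(steps=[[[5.0,-3,-3,0,0],[5.0,-4,-6,0,0],[5.0,-4,-10,0,0],[5.0,-4,-15,0,0],[5.0,-4,-19,0,0],[5.0,-4,-19,0,0]]])

```text
time: 37.9
eef_pos: [441.9, -90.4, 200.2]
orientation: [-0.0, 0.99, -0.142, 0.0]
wrist_force: [-1.1, -0.7, 0.1]
opening: 50.0
gripper_force: 0.0
```

```bash
python3 look.py
python3 - <<'E'
from h import *
import pickle
for n in("top","side"):
    f=pickle.load(open(n+".pkl","rb"))
    p,c=pts(f,[545,-300,190],[722,-180,240])
    A=p[p[:,1]>-235]; B=p[p[:,1]<-235]
    fa=np.polyfit(A[:,0],A[:,1],1); fb=np.polyfit(B[:,0],B[:,1],1)
    print(n,len(A),len(B),fa,fb,"sep at 620",np.polyval(fa,620)-np.polyval(fb,620),"mid@575",(np.polyval(fa,575)+np.polyval(fb,575))/2,"min x",np.percentile(A[:,0],2),np.percentile(B[:,0],2))
    for nm,Q in(("A",A),("B",B)):
        print(nm,[(x,round(np.median(Q[(Q[:,0]>=x)&(Q[:,0]<x+8)][:,2]),0)) for x in range(550,640,8) if ((Q[:,0]>=x)&(Q[:,0]<x+8)).any()])
    p,c=pts(f,[700,-320,190],[780,-180,260]); print("cross",np.percentile(p[:,0],[5,50,95]),np.percentile(p[:,1],[3,97]))
    p,c=pts(f,[715,-265,30],[760,-225,200]); print("post",len(p),p.mean(0),p.min(0),p.max(0))
E
```

```text
press []
basket []
bar 34 [ 504. -302.  140.] (array([ 504.2, -304. ]), array([49.3, 14.3]), 76.1)
rim (array([ 517.9, -351. ]), array([133.1, 195.7]), 74.5)
press []
basket [(array([ 535.1, -349.5]), np.float64(35.2)), (array([ 398.4, -327.3]), np.float64(34.8))]
bar 149 [ 493. -339.  142.] (array([ 492.4, -342.7]), array([129.2,  12.4]), 74.2)
rim (array([ 492.8, -343.9]), array([128.7, 251.5]), 74.8)
[441.2063113  -93.26212418 200.35057063] 38.0
top 155 153 [-8.67811733e-02 -1.52876356e+02] [-6.51804608e-02 -2.27235786e+02] sep at 620 60.96698809426957 mid@575 -233.74504057292322 min x 558.6943916312431 554.7937166086202
A [(550, np.float64(227.0)), (558, np.float64(225.0)), (566, np.float64(208.0)), (574, np.float64(200.0)), (582, np.float64(205.0)), (590, np.float64(213.0)), (598, np.float64(220.0)), (606, np.float64(220.0)), (614, np.float64(223.0)), (622, np.float64(223.0)), (630, np.float64(224.0)), (638, np.float64(222.0))]
B [(550, np.float64(227.0)), (558, np.float64(215.0)), (566, np.float64(203.0)), (574, np.float64(203.0)), (582, np.float64(206.0)), (590, np.float64(216
[... 679 characters left out ...]
64(211.0)), (598, np.float64(218.0)), (606, np.float64(221.0)), (614, np.float64(222.0)), (622, np.float64(222.0)), (630, np.float64(222.0)), (638, np.float64(222.0))]
B [(550, np.float64(227.0)), (558, np.float64(213.0)), (566, np.float64(202.0)), (574, np.float64(203.0)), (582, np.float64(204.0)), (590, np.float64(213.0)), (598, np.float64(221.0)), (606, np.float64(220.0)), (614, np.float64(222.0)), (622, np.float64(223.0)), (630, np.float64(222.0)), (638, np.float64(224.0))]
cross [703.55142822 731.68171671 741.43603265] [-281.62045346 -212.44372004]
post 139 [ 735.07865233 -243.60698101  118.3523451 ] [ 727.79095948 -252.68129456   30.18943548] [ 744.82028006 -234.98839184  198.15350202]
```

Run:
```python
from h import *
f=grab_frame("side"); g=grab_frame("top")
save(np.hstack([cv2.resize(x,(400,400),interpolation=2) for x in(f["img"][100:200,220:320],g["img"][160:260,330:430])]),"bk2.png")
```

```text
(no output)
```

View pics/bk2.png

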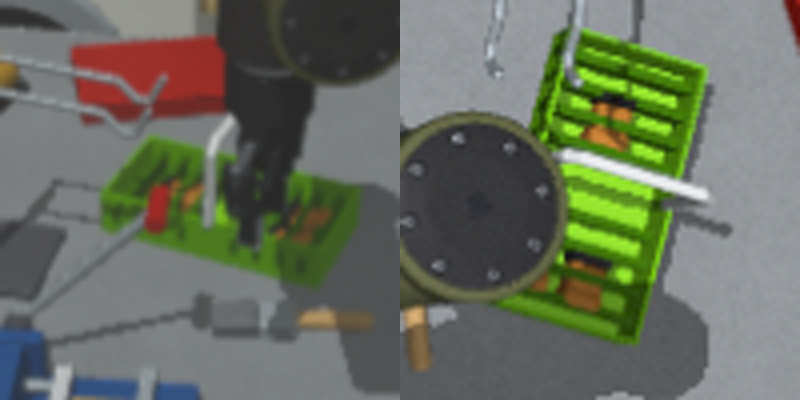

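```bash
echo '[442.2,-94.7,200.3,-16]' > cmd.json; python3 plan.py '[[470,-220,210,-70],[494,-341,210,-106],[494,-341,138,-106]]'
```

```text
shift [ 6.1 11.3 -1. ] turn 54.0 rows>= 7 -> [ 469.7 -220.1] 210.3
shift [12.2  1.8  0. ] turn 36.0 rows>= 5 -> [ 494.5 -340.9] 210.3
shift [0.  0.  7.2] turn 0.0 rows>= 2 -> [ 494.5 -340.9] 138.3
```

Request:
drive_tool(steps=[[[5.0,1,2,0,8],[5.0,2,4,-1,16],[5.0,3,6,-1,24],[5.0,4,8,-1,32],[5.0,5,10,-1,40],[5.0,6.1,11.3,-1,48],[5.0,6.1,11.3,-1,54],[5.0,6.1,11.3,-1,54]]])

```text
time: 38.9
eef_pos: [466.6, -221.4, 210.0]
orientation: [0.0, 0.815, -0.58, -0.0]
wrist_force: [0.2, -0.3, -0.2]
opening: 50.3
gripper_force: 0.0
```

Request:
drive_tool(steps=[[[5.0,3,0.4,0,8],[5.0,6,0.9,0,16],[5.0,9,1.3,0,24],[5.0,12.2,1.8,0,32],[5.0,12.2,1.8,0,36],[5.0,12.2,1.8,0,36],[5.0,12.2,1.8,0,36]]])

```text
time: 39.6
eef_pos: [490.4, -340.8, 210.4]
orientation: [0.0, -0.599, 0.801, -0.0]
wrist_force: [-0.0, -0.5, -0.2]
opening: 49.8
gripper_force: 0.0
```

```bash
python3 look.py; python3 -c "
from station import sense; s=sense(); print(s['joint_pos'].round(2), s['orientation'].round(3))"
```

```text
press []
basket []
bar 60 [ 495. -334.  142.] (array([ 493.8, -341.5]), array([120.5,  12.6]), 73.5)
rim (array([ 494., -343.]), array([132. , 254.1]), 72.8)
press []
basket []
bar 52 [ 491. -344.  144.] (array([ 491.6, -344. ]), array([46.8, 11.8]), 75.0)
rim (array([ 447.4, -370.7]), array([ 49.8, 175.4]), 73.2)
[ 490.68736353 -340.38949221  210.75703205] 39.7
[-0.27  0.03  0.01  0.   -1.55 -0.02] [ 0.    -0.599  0.801 -0.   ]
```

Request:
drive_tool(steps=[[[5.0,0,0.2,3,0],[5.0,0,0.2,6,0],[5.0,0,0.2,7.2,0],[5.0,0,0.2,7.2,0],[0.5,0,0.2,7.2,0],[0.5,0,0.2,7.2,0],[0.5,0,0.2,7.2,0],[0.5,0,0.2,7.2,0]]], newtons=70)

```text
time: 40.5
eef_pos: [490.5, -340.8, 141.1]
orientation: [0.001, -0.598, 0.802, -0.003]
wrist_force: [4.1, -1.0, 6.0]
opening: 9.7
gripper_force: 68.3
```

Request:
drive_tool(steps=[[[0.5,0,0,0,0],[0.5,0,0,-0.3,0],[0.5,0,0,-0.9,0],[0.5,0,0,-1.6,0],[0.5,0,0,-2.3,0],[0.5,0,0,-2.9,0],[0.5,0,0,-3.2,0],[0.5,0,0,-3.2,0]]])

```text
time: 41.3
eef_pos: [489.0, -340.2, 171.0]
orientation: [0.0, -0.598, 0.802, -0.0]
wrist_force: [-0.3, -0.2, -4.4]
opening: 9.6
gripper_force: 68.2
```

```bash
echo '[492.6,-340.3,170.3,-106]' > cmd.json; python3 plan.py '[[492.6,-340.3,260,-106],[515,-234,260,-94]]'
```

```text
shift [ 0.  0. -9.] turn 0.0 rows>= 2 -> [ 492.6 -340.3] 260.3
shift [-10.8   0.8   0. ] turn -12.0 rows>= 3 -> [ 514.7 -234.3] 260.3
```

Request:
drive_tool(steps=[[[0.5,0,0,-0.6,0],[0.5,0,0,-1.8,0],[0.5,0,0,-3.2,0],[0.5,0,0,-4.8,0],[0.5,0,0,-6.4,0],[0.5,0,0,-7.8,0],[0.5,0,0,-8.7,0],[0.5,0,0,-9.0,0]]])

```text
time: 42.1
eef_pos: [489.2, -340.3, 262.0]
orientation: [0.0, -0.598, 0.802, -0.001]
wrist_force: [0.2, -0.5, -4.7]
opening: 9.7
gripper_force: 68.3
```

Request:
drive_tool(steps=[[[0.5,-0.5,0,0,-0.5],[0.5,-1.5,0.1,0,-1.5],[0.5,-3,0.2,0,-3],[0.5,-4.6,0.3,0,-5],[0.5,-6.2,0.4,0,-7],[0.5,-7.8,0.5,0,-9],[0.5,-9.2,0.6,0,-10.5],[0.5,-10.2,0.7,0,-11.5]]])

```text
time: 42.9
eef_pos: [511.7, -238.8, 260.5]
orientation: [0.0, -0.676, 0.737, -0.0]
wrist_force: [0.3, 0.4, -4.3]
opening: 9.7
gripper_force: 68.3
```

Request:
drive_tool(steps=[[[0.5,-0.5,0.1,0,-0.5],[0.5,-0.6,0.1,0,-0.5],[0.5,-0.6,0.1,0,-0.5],[0.5,-0.6,0.1,0,-0.5],[0.5,-0.6,0.1,0,-0.5]]])

```text
time: 43.4
eef_pos: [510.7, -234.8, 260.3]
orientation: [-0.0, -0.678, 0.735, -0.0]
wrist_force: [-0.1, -0.3, -4.8]
opening: 9.6
gripper_force: 68.3
```

Run:
```python
from h import *
s=sense(); print(s["eef_pos"],s["orientation"].round(3))
f=grab_frame("side"); g=grab_frame("top")
for q in(f,g):
    p,c=pts(q,[420,-320,235],[600,-150,275]); w=(c.min(1)>140); print("bar",w.sum(),p[w].mean(0) if w.sum() else 0,rect(p[w]) if w.sum()>4 else 0)
    p,c=pts(q,[330,-360,80],[720,-120,200]); ci=c.astype(int); gr=(ci[:,1]>ci[:,0]+40)&(ci[:,1]>ci[:,2]+40); p=p[gr]; print("basket",rect(p)); 
    x=np.polyfit(p[:,0],p[:,2],1); print("slope",x)
save(np.hstack([cv2.resize(x,(400,400),interpolation=2) for x in(f["img"][60:220,180:340],g["img"][100:260,290:450])]),"hk1.png")
```

```text
[ 510.67015876 -234.79528294  260.27122828] [-0.    -0.678  0.735 -0.   ]
bar 0 0 0
basket (array([ 509.4, -236.6]), array([133.6, 250.1]), 86.0)
slope [2.33312577e-02 1.35014698e+02]
bar 4 [ 505.51439915 -211.31665595  262.15892601] 0
basket (array([ 451.4, -232.3]), array([121. , 134.8]), 86.2)
slope [-1.16717236e-01  1.81264832e+02]
```

View pics/hk1.png

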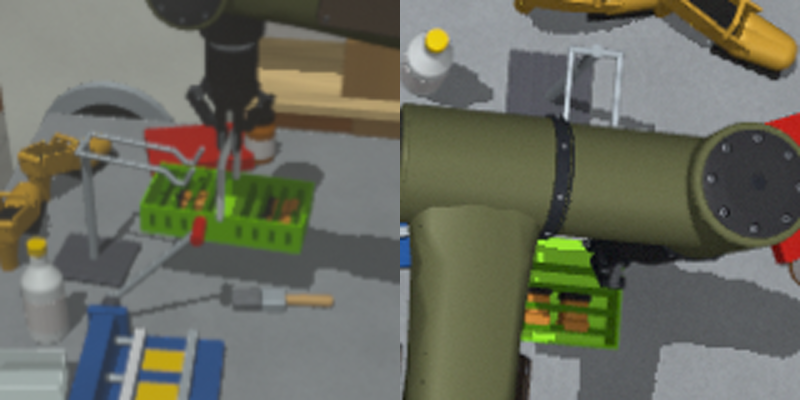

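Request:
drive_tool(steps=[[[0.5,0,-0.4,0,0],[0.5,-0.1,-1.2,0,0],[0.5,-0.2,-2.4,0,0],[0.5,-0.3,-3.6,0,0],[0.5,-0.4,-4.8,0,0],[0.5,-0.5,-5.8,0,0],[0.5,-0.5,-6.3,0,0],[0.5,-0.5,-6.4,0,0]]])

```text
time: 44.3
eef_pos: [575.7, -234.4, 259.7]
orientation: [-0.0, -0.678, 0.735, 0.0]
wrist_force: [-0.2, -0.1, -4.3]
opening: 9.9
gripper_force: 68.3
```

Request:
drive_tool(steps=[[[0.5,0,0,0,0],[0.5,0,0,0,0],[0.5,0,0,0.4,0],[0.5,0,0,1.0,0],[0.5,0,0,1.6,0],[0.5,0,0,2.0,0],[0.5,0,0,2.0,0]]])

```text
time: 45.0
eef_pos: [574.7, -234.3, 239.1]
orientation: [-0.001, -0.678, 0.735, 0.001]
wrist_force: [0.2, 1.0, -4.8]
opening: 9.6
gripper_force: 68.3
```

Run:
```python
from h import *
s=sense(); print(s["eef_pos"],s["orientation"].round(3),s["wrist_force"])
f=grab_frame("side"); W=cloud(f)
for q in(f,):
    p,c=pts(q,[400,-360,60],[760,-120,180]); ci=c.astype(int); gr=(ci[:,1]>ci[:,0]+40)&(ci[:,1]>ci[:,2]+40); p=p[gr]; print("basket",rect(p)); 
save(cv2.resize(f["img"][70:190,200:320],(600,600),interpolation=2),"hk2.png")
```

```text
[ 574.65515918 -234.32408288  239.14095963] [-0.001 -0.678  0.735  0.001] [ 0.24769013  1.04705461 -4.76007471]
basket (array([ 574.1, -236.6]), array([138.4, 250.4]), 86.2)
```

View pics/hk2.png

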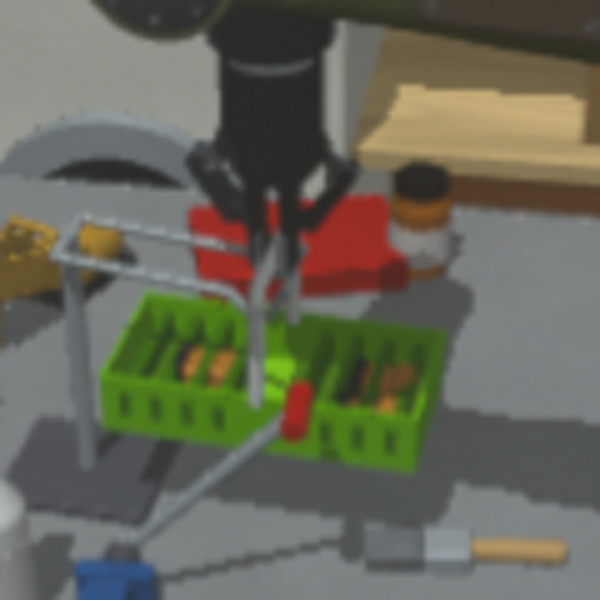

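Request:
drive_tool(steps=[[[0.5,0,0,0.4,0],[0.5,0,0,0.9,0],[0.5,0,0,1.4,0],[0.5,0,0,1.9,0],[0.5,0,0,2.3,0],[0.5,0,0,2.6,0],[0.5,0,0,2.7,0]]])

```text
time: 45.75
eef_pos: [575.9, -234.7, 214.5]
orientation: [0.001, -0.678, 0.735, -0.002]
wrist_force: [2.9, -0.7, 1.3]
opening: 9.7
gripper_force: 68.9
```

Request:
drive_tool(steps=[[[0.5,0,0,0.1,0],[0.5,0,0,0.2,0],[0.5,0,0,0.3,0],[0.5,0,0,0.3,0]]])

```text
time: 46.15
eef_pos: [576.6, -234.9, 212.7]
orientation: [0.001, -0.678, 0.735, -0.003]
wrist_force: [6.8, -0.1, 5.3]
opening: 9.7
gripper_force: 69.4
```

Request:
drive_tool(steps=[[[0.5,0,-0.1,-0.1,0],[0.5,0,-0.2,-0.2,0],[2.0,0,-0.2,-0.2,0],[3.0,0,-0.2,-0.2,0],[4.0,0,-0.2,-0.2,0],[4.0,0,-0.2,-0.2,0],[4.0,0,-0.2,-0.2,0],[4.0,0,-0.2,-0.2,0]]])

```text
time: 46.95
eef_pos: [576.9, -234.6, 212.3]
orientation: [-0.0, -0.678, 0.735, 0.0]
wrist_force: [0.1, 0.8, 0.3]
opening: 39.5
gripper_force: 0.0
```

Request:
drive_tool(steps=[[[4.0,0,0,-0.5,0],[4.0,0,0,-1.5,0],[4.0,0,0,-3,0],[4.0,0,0,-5,0],[4.0,0,0,-8,0],[4.0,0,0,-11,0],[4.0,0,0,-12,0],[4.0,0,0,-12,0]]])

```text
time: 47.75
eef_pos: [577.4, -234.9, 335.6]
orientation: [0.001, -0.678, 0.735, -0.002]
wrist_force: [0.0, 0.2, -0.4]
opening: 40.3
gripper_force: 0.0
```

Request:
drive_tool(steps=[[[4.0,0,4,0,0],[4.0,0,8,0,0],[4.0,0,12,0,0],[4.0,0,14,0,0],[4.0,0,14,0,0],[4.0,0,14,0,0],[4.0,0,14,0,0],[4.0,0,14,0,0]]])

```text
time: 48.55
eef_pos: [438.0, -223.3, 331.3]
orientation: [-0.001, -0.678, 0.735, 0.001]
wrist_force: [-0.4, -0.0, 0.4]
opening: 39.9
gripper_force: 0.0
```

```bash
cat > fin.py <<'E'
from h import *
f=grab_frame("side"); g=grab_frame("top")
for q in(f,g):
    p,c=pts(q,[400,-360,60],[760,-120,130]); ci=c.astype(int); gr=(ci[:,1]>ci[:,0]+40)&(ci[:,1]>ci[:,2]+40); p=p[gr]
    if len(p)>20:
        r=p[p[:,2]>np.percentile(p[:,2],60)]; print("basket",rect(p),"rim slope",np.polyfit(r[:,0],r[:,2],1))
print(sense()["eef_pos"],sense()["time"])
p,c=pts(f,[480,-150,100],[580,-30,230]); r=(c[:,0]>110)&(c[:,1]<60); print("grip",p[r].mean(0).round(1))
save(np.hstack([cv2.resize(x,(400,400),interpolation=2) for x in(f["img"][60:220,180:340],g["img"][100:260,290:450])]),"fin.png")
E
python3 fin.py
```

```text
basket (array([ 594.8, -239. ]), array([135.8, 252. ]), 85.4) rim slope [ 0.07218759 70.36264534]
basket (array([ 646.5, -240.1]), array([129.5, 139.8]), 86.3) rim slope [6.28135343e-02 7.53720658e+01]
[ 437.96441156 -223.33668356  331.58663482] 48.65
grip [532.4 -86.8 203.5]
```

View pics/fin.png

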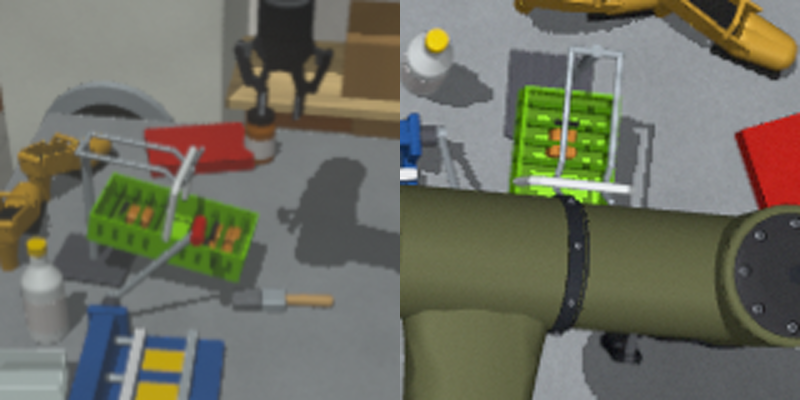

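The basket hangs on both prongs but may still be swinging, so I'll let it settle.

Request:
drive_tool(steps=[[[4,0,0,0,0],[4,0,0,0,0],[4,0,0,0,0],[4,0,0,0,0],[4,0,0,0,0],[4,0,0,0,0],[4,0,0,0,0],[4,0,0,0,0]]])

```text
time: 49.45
eef_pos: [437.5, -223.4, 332.4]
orientation: [0.0, -0.678, 0.735, -0.0]
wrist_force: [0.9, 0.2, -0.2]
opening: 39.9
gripper_force: 0.0
```

Request:
drive_tool(steps=[[[4,0,0,0,0],[4,0,0,0,0],[4,0,0,0,0],[4,0,0,0,0],[4,0,0,0,0],[4,0,0,0,0],[4,0,0,0,0],[4,0,0,0,0]]])

```text
time: 50.25
eef_pos: [437.5, -223.4, 332.3]
orientation: [-0.0, -0.678, 0.735, -0.0]
wrist_force: [-0.6, 0.4, -1.0]
opening: 39.9
gripper_force: 0.0
```

Request:
drive_tool(steps=[[[4,0,0,0,0],[4,0,0,0,0],[4,0,0,0,0],[4,0,0,0,0],[4,0,0,0,0],[4,0,0,0,0],[4,0,0,0,0],[4,0,0,0,0]]])

```text
time: 51.05
eef_pos: [437.5, -223.4, 332.4]
orientation: [-0.0, -0.678, 0.735, -0.0]
wrist_force: [-0.8, 0.5, 0.3]
opening: 40.0
gripper_force: 0.0
```

Request:
drive_tool(steps=[[[4,0,0,0,0],[4,0,0,0,0],[4,0,0,0,0],[4,0,0,0,0],[4,0,0,0,0],[4,0,0,0,0],[4,0,0,0,0],[4,0,0,0,0]]])

```text
time: 51.85
eef_pos: [437.5, -223.4, 332.3]
orientation: [-0.0, -0.678, 0.735, -0.0]
wrist_force: [1.0, 0.2, 0.2]
opening: 40.1
gripper_force: 0.0
```

```bash
cat > sw.py <<'E'
from h import *
for i in range(14):
    q=grab_frame("side")
    p,c=pts(q,[400,-360,50],[760,-120,140]); ci=c.astype(int); gr=(ci[:,1]>ci[:,0]+40)&(ci[:,1]>ci[:,2]+40); p=p[gr]
    r=rect(p); print(sense()["time"],r[0],p.mean(0).round(1))
p,c=pts(q,[540,-310,185],[610,-160,250]); w=(c.min(1)>150); print(p[w].mean(0).round(1),rect(p[w]))
E
python3 sw.py
```

```text
51.9 [ 589.2 -236.6] [ 590.8 -228.9  100.9]
51.95 [ 588.1 -236.6] [ 589.4 -230.   100.6]
52.0 [ 588.1 -238.2] [ 589.2 -229.4  100.6]
52.05 [ 586.9 -237.7] [ 589.5 -230.2  100.5]
52.1 [ 587.2 -238.6] [ 590.9 -229.4  100.5]
52.15 [ 588.2 -237.8] [ 591.1 -228.9  101. ]
52.2 [ 589.7 -237.3] [ 593.3 -230.1  100.9]
52.25 [ 590.7 -238.4] [ 594.9 -230.3  101. ]
52.3 [ 591.4 -237.6] [ 594.4 -231.8  101.3]
52.35 [ 591.6 -238.3] [ 595.9 -231.3  101.1]
52.4 [ 592.5 -237.4] [ 595.6 -231.4  100.8]
52.45 [ 592.5 -238. ] [ 596.  -231.4  101.3]
52.5 [ 592.6 -237.9] [ 595.3 -230.9  101.2]
52.55 [ 592.  -240.1] [ 593.9 -232.5  101. ]
[ 578.2 -222.3  212.6] (array([ 579.7, -232.1]), array([120.8,  13.4]), 85.5)
```

```bash
python3 -c "
from station import sign_off; print(sign_off())"
```

```text
the job is handed in; nothing more can be done
None
```

I pressed all three heels, eased the lever back up and put the heels in the green basket. It hung on both prongs when I handed in, swinging only about 3 mm each way (roughly 20 mm/s against the 80 mm/s limit). The hand-in gave no verdict.

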